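# Lock the extraction elbow into the disc sander's dust spout

## Robot

A 7-joint arm with a two-finger parallel gripper is mounted at the origin on the work surface. World frame = base frame: x ahead of the robot, y to its left, z up, the work surface at z = 0. Lengths are in m, angles in rad, forces in N, time in s.
With the tool pointing down it reaches from about 0.425 to 0.95 m from the base axis. Payload 4.7 kg.
Tool frame: the origin (TCP) lies at the very end of the fingers, on their centre line; the grasp point (between the pads) lies 19 mm behind it; z points along the fingers, y is the direction in which the jaws open and shut (so a half turn about z gives the same grasp; the last joint's range is limited). The gripper opens to 87 mm and grips with 3 to 60 N. Pads are 19 mm wide; open, the fingers measure 117 mm over their backs; the gripper's body (75 mm by 190 mm) begins 51 mm behind the grasp point.
Start: joints at [1.081, 0.469, -0.049, 1.532, 0.024, 1.141, -0.082], TCP at [0.3, -0.605, 0.223] pointing down, gripper open.
Joint ranges: [-2.59, 2.59], [-0.33, 1.99], [-1.39, 1.29], [0.1, 2.45], [-1.04, 4.18], [0.21, 1.99], [-2.66, 2.66]. Speed limits (rad/s): [2.57, 2.57, 3.14, 3.14, 3.14, 3.14, 3.14].

## Interface

Orientations are given as a 3x3 rotation matrix whose columns are the frame's x, y, z axes.
In Python, from rig import sense, get_image, job_done gives the robot as it stands.
- The arm moves only by the tool move_arm, never from a script. Its argument "series" is one flat list of numbers, 6 for each row, row after row: the shift along the world's x, y, z in units of 30 mm (1.0 is 30 mm), then the turn, a rotation vector about the world's x, y, z in units of 5 degrees (1.0 is 5 degrees). A call has 1 to 20 rows; each row is the pose to reach, as a shift and turn from the pose commanded when the call began; what a row does not reach only later rows make up. A row lasts 1/8 s, in which the tool goes at most 62.5 mm and 10.7 degrees, less where a joint would pass 70% of its speed; a pose out of reach is approached as far as the arm can. A call with a gripper value outside its range is refused whole. "grip" is the opening in per cent of the stroke, from 0 (shut) to 100 (fully open), set as the call begins (left out, the last holds). The fingers move at their own pace and stop on an object; "grip_force" is the grip in N (left out, the last holds). Time passes only in rows, so rows that repeat a pose let the fingers close. It gives the time, the measured TCP pose, the force and the opening at its end, in the units of the state.
- sense(): the state, without advancing time (a new reading comes with each control period).
- get_image(name): name is "side" or "top"; returns a dict with "pixels" (420x560x3 uint8, red, green, blue), "K" (3x3 intrinsics, pixels), "k1" (the pictures are not rectified: a ray, as slopes to the right and down, at radius r is drawn at 1 + k1 r^2 times it, then the intrinsics apply), "origin" and "rotation" of the camera in the world. Camera axes: x right, y up, looking along -z (the intrinsics and any distortion apply to the point x, -y, -z); pixel columns grow to the right and rows downward; lengths in m; the calibration is good to about 2 mm. A picture is of the moment at which its call begins. There is no depth.
- job_done(): hands the job in, once; it reports no verdict.
The state is a dict: "clock": time; "joint_pos": joint angles; "dq": joint speeds; "joint_efforts": joint torques, N m; "eef_pos": TCP position; "tool_rot": TCP orientation; "contact_force": force on the tool from outside, world axes, zero at the start; "moment": the same for the moment, N m; "grip_width": finger opening in m.
Only numpy, scipy, OpenCV 4.12 (cv2) and the standard library are available. Lean on these libraries where they do the work, as an engineer would, in place of code of your own. Each camera call takes 0.05 s, during which the arm holds its last target.

## Task

Fit the black extraction elbow to the sander: squeeze its spring button in, slide the thin end into the sloping dust spout with the button in line with the hole in the spout's side, and push it fully home until the button has popped out through the hole. Let go of it and leave the other things on the bench where they are.

Things in the scene. Friction and masses are not known exactly. Their poses are not given: they have to be found in the camera images.
- sander: green bench disc sander, fixed to the bench; origin under its centre, x to its back, y to its left. Its dust spout, a plain aluminium tube (bore 39.4 mm, outside 46.4 mm, open 100 mm deep), leaves its left side, rising at 30 degrees above level. The round disc housing (272 mm high) is the tallest part near the spout; it ends 115 mm short of the mouth, seen from above.
- spout_mouth (a point): centre of the spout's open mouth, 142 mm above the bench. Axes: y points out of the mouth along the bore (30 degrees above level); x is level, towards the side with the hole; z is square to both: up, leaning 30 degrees back over the machine.
- spout_hole (a point): centre of the round hole (18 mm) in the spout's wall (3.5 mm thick), on its outer face: 30 mm down the tube from the mouth, on the +x side. Axes as for the mouth.
- elbow_shoulder (a point): black plastic elbow, about 160 g, lying flat, z up: point on its axis at the shoulder, 22.5 mm up, where the thin spigot (37 mm thick, 86 mm long, end chamfered 3 mm) meets the thick body (45 mm). -y runs along the spigot to its free end, +y along the straight body, +x to the button side. Fully home, this point and its axes meet those of spout_mouth, the shoulder resting on the spout's rim.
- elbow_outlet (a point): centre of the open end of the elbow's side leg (45 mm thick): 85 mm along +y and 90 mm along -x from the shoulder. Between the shoulder and this leg 55 mm of straight body are free to grasp. Let go with only the spigot's end in the spout, the elbow droops 2 to 4 degrees and must be brought in line again or it jams. Axes as for the shoulder.
- elbow_button (a point): where the spring button's axis leaves the spigot, on its +x side, 31 mm from the shoulder towards the free end. The button is a steel pin, 14 mm thick with a 9 mm flat crown, standing 7 mm out: its side is too steep for the spout's rim to push in. A finger over its rear half presses it in; the front half then goes under the rim, which keeps it in when the finger leaves.
- button (a joint): how far the button is pushed in, m: 0 standing out, 0.007 flush with the spigot. 3 N starts it, 8 N makes it flush. In the bore it stays pushed in by more than 0.003 until it pops out through the hole.
- glue_bottle: white glue bottle, 190 mm tall, 64 mm thick, standing; origin under its centre; a bystander
- offcut: pine offcut, 70 x 190 x 22 mm, lying; origin under its centre; a bystander
- sanding_block: cork sanding block, 62 x 110 x 35 mm; origin under its centre; a bystander

How it is judged:
By the outcome, as a careful person would: the job done as asked, in the order asked, and still so for the second after the job is handed in, with the robot touching nothing.
It also fails if it takes over 48 s, if anything falls off the work surface, if the arm or the gripper's body presses on something with over 40 N, if the wrist force passes 120 N, or if a joint passes its speed limit or range.

## Working session

There is one attempt and no reset: what is moved stays moved. The work goes in short steps, Python scripts to look and compute and a tool call to move; the robot and the scene stay as the last step left them, time stands still between calls to the robot, and variables do not carry over. Pictures are saved under pics/ and viewed, and the job is handed in when it is done.

Besides the shell and the picture viewer there is one more tool, called after ">>>" as name(argument=value, ...) on one line, values as JSON. move_arm: Moves the arm, as the interface text tells. Its arguments: {"type":"object","properties":{"series":{"type":"array","items":{"type":"number"}},"grip":{"type":"number"},"grip_force":{"type":"number"}},"required":["series"]}

```bash
mkdir -p pics; ls; python3 - <<'E'
from rig import sense,get_image
import cv2
for n in("side","top"):
    im=get_image(n); cv2.imwrite(f"pics/{n}0.png",im["pixels"][:,:,::-1])
    print(n,im["K"],im["k1"],im["origin"],im["rotation"])
s=sense(); print(s)
E
```

```text
pics
side [[513.94985296   0.         279.82826853]
 [  0.         513.94985296 215.0053658 ]
 [  0.           0.           1.        ]] -0.16891083200063783 [0.3181037  1.04282913 0.82450791] [[-0.96242153  0.14272557 -0.23102858]
 [-0.27123173 -0.54702847  0.7919553 ]
 [-0.01334694  0.82485712  0.56518369]]
top [[425.13972118   0.         281.96435264]
 [  0.         425.13972118 207.88658731]
 [  0.           0.           1.        ]] -0.040758997379743984 [0.54757521 0.08752814 1.06341421] [[ 0.02823211  0.99831717 -0.05065357]
 [-0.99958603  0.02847639  0.00410728]
 [ 0.0055428   0.05051664  0.99870784]]
{'clock': 0.1, 'joint_pos': array([ 1.08111501,  0.46936886, -0.04858204,  1.53356735,  0.02408929,
        1.14099786, -0.08232881]), 'dq': array([-0.00072827, -0.00166372, -0.00042528, -0.00371545,  0.00202207,
       -0.00044365, -0.00273611]), 'joint_efforts': array([ 2.28470861e-03, -5.09169459e+01, -8.03235197e-02, -2.36827809e+01,
       -6.14254992e-02,  3.44685721e-02,  3.93681478e-05]), 'eef_pos': array([ 0.29990676, -0.60411682,  0.2216019 ]), 'tool_rot': array([[ 8.95712425e-01,  4.44633062e-01, -8.31572672e-04],
       [ 4.44633836e-01, -8.95711091e-01,  1.54704702e-03],
       [-5.69806105e-05, -1.75545459e-03, -9.99998458e-01]]), 'contact_force': array([ 0.07861549, -0.15165253,  0.5564433 ]), 'moment': array([-0.02657651,  0.03113379,  0.03022211]), 'grip_width': 0.08691667082928868}
```

View pics/side0.png

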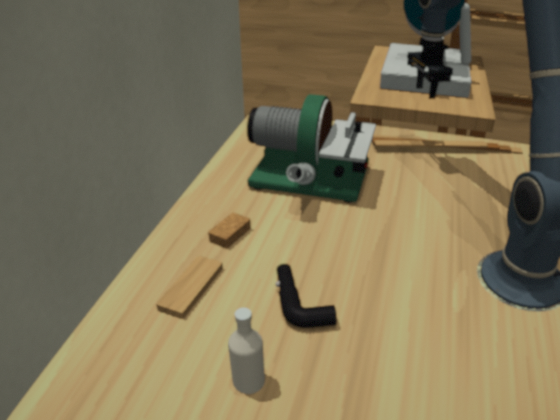

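View pics/top0.png

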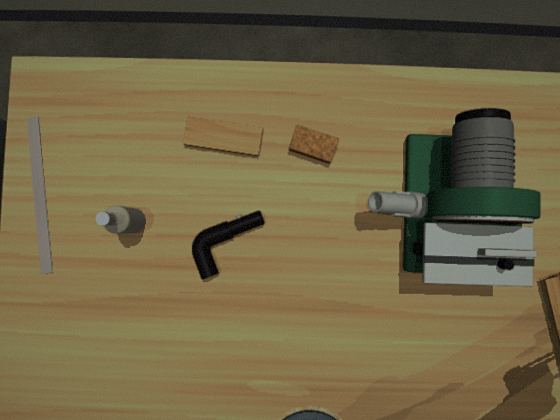

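```bash
cat > h.py <<'E'
import numpy as np, cv2
from rig import get_image
def cam(n):
    im=get_image(n); return im
def proj(im,P):
    P=np.atleast_2d(P); R=np.array(im["rotation"]); c=(P-np.array(im["origin"]))@R
    x=c[:,0]/-c[:,2]; y=-c[:,1]/-c[:,2]; r2=x*x+y*y; f=1+im["k1"]*r2
    K=np.array(im["K"]); return np.c_[K[0,0]*x*f+K[0,2],K[1,1]*y*f+K[1,2]]
def ray(im,uv):
    K=np.array(im["K"]); xd=(uv[0]-K[0,2])/K[0,0]; yd=(uv[1]-K[1,2])/K[1,1]
    x,y=xd,yd
    for _ in range(30):
        f=1+im["k1"]*(x*x+y*y); x,y=xd/f,yd/f
    d=np.array(im["rotation"])@np.array([x,-y,-1.]); return np.array(im["origin"]),d/np.linalg.norm(d)
def onz(im,uv,z):
    o,d=ray(im,uv); return o+d*(z-o[2])/d[2]
def crop(im,x0,y0,x1,y1,s,name,pts=None):
    p=im["pixels"][y0:y1,x0:x1,::-1]
    p=cv2.resize(np.ascontiguousarray(p),None,fx=s,fy=s,interpolation=cv2.INTER_CUBIC)
    if pts is not None:
        for u,v in pts: cv2.circle(p,(int((u-x0+.5)*s),int((v-y0+.5)*s)),2,(0,0,255),-1)
    # ticks
    for u in range(x0,x1,10):
        cv2.line(p,((u-x0)*s,0),((u-x0)*s,6),(255,255,0),1); 
        if u%20==0: cv2.putText(p,str(u),((u-x0)*s,16),0,.4,(255,255,0),1)
    for v in range(y0,y1,10):
        cv2.line(p,(0,(v-y0)*s),(6,(v-y0)*s),(255,255,0),1)
        if v%20==0: cv2.putText(p,str(v),(8,(v-y0)*s+4),0,.4,(255,255,0),1)
    cv2.imwrite("pics/"+name,p)
E
python3 - <<'E'
from h import *
t=cam("top"); s=cam("side")
crop(t,180,195,280,290,6,"te.png"); crop(t,355,175,445,235,8,"ts.png")
crop(s,260,255,350,335,7,"se.png"); crop(s,275,145,345,205,9,"ss.png")
E
```

```text
(no output)
```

View pics/te.png

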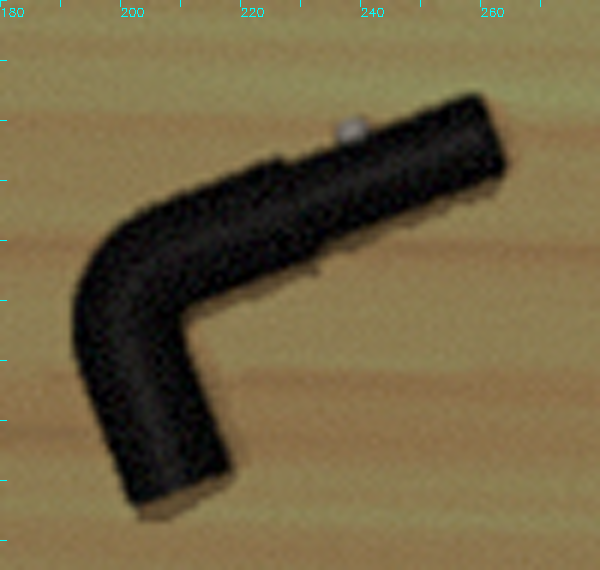

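View pics/ts.png

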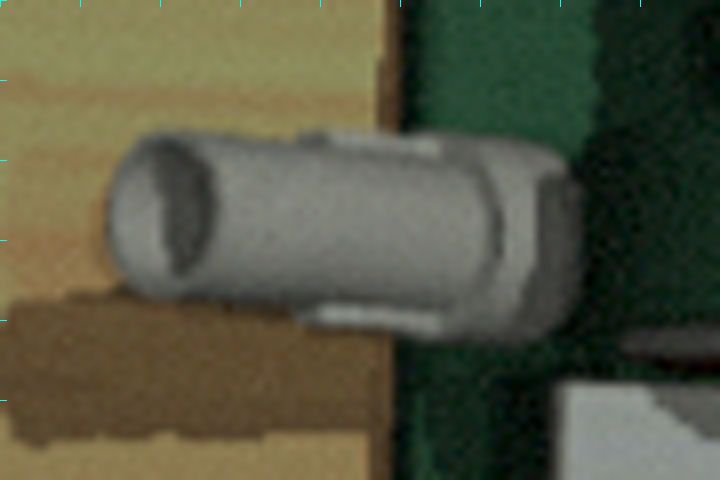

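View pics/se.png

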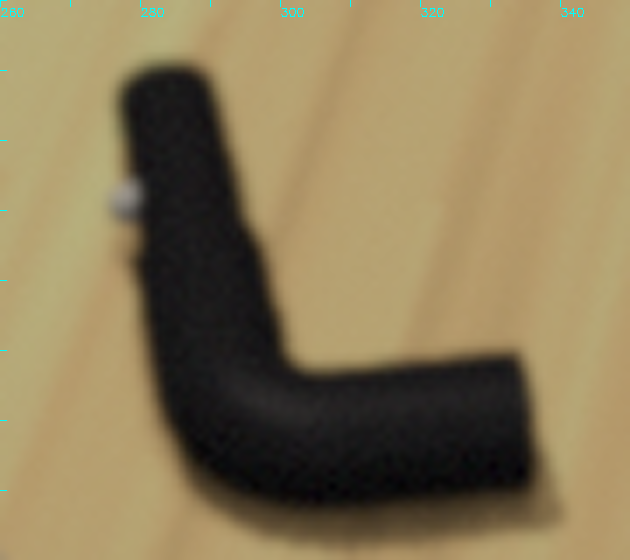

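View pics/ss.png

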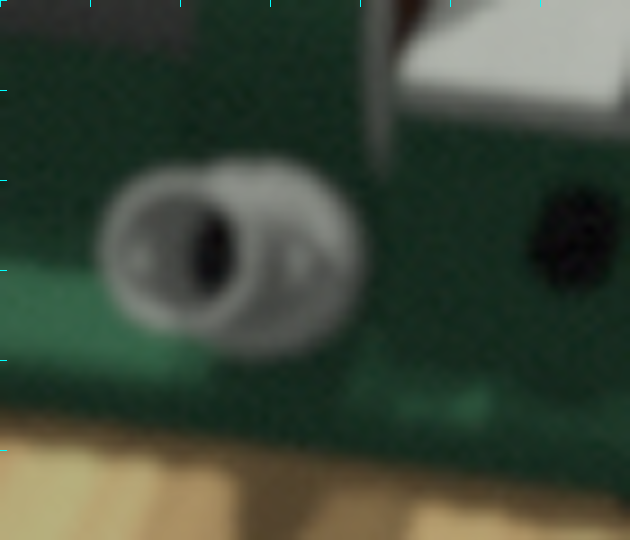

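```bash
cat > fit.py <<'E'
from h import *
from scipy.optimize import minimize
def ring(c,a,r,n=24):
    a=a/np.linalg.norm(a); u=np.cross(a,[0.3,0.2,1]); u/=np.linalg.norm(u); w=np.cross(a,u)
    t=np.linspace(0,2*np.pi,n,endpoint=False); return c+r*(np.cos(t)[:,None]*u+np.sin(t)[:,None]*w)
def segs():
    S=[]; e=np.array
    S.append((e([0,-86,0]),e([0,-83,0]),15.5,18.5)); S.append((e([0,-83,0]),e([0,0,0]),18.5,18.5))
    S.append((e([0,0,0]),e([0,55,0]),22.5,22.5))
    t=np.radians(np.linspace(0,90,7)); p=np.c_[-30+30*np.cos(t),55+30*np.sin(t),0*t]
    for a,b in zip(p[:-1],p[1:]): S.append((a,b,22.5,22.5))
    S.append((e([-30,85,0]),e([-90,85,0]),22.5,22.5)); return S
SS=segs(); SC=4
def render(im,R,T,x0,y0,x1,y1):
    m=np.zeros(((y1-y0)*SC,(x1-x0)*SC),np.uint8)
    for a,b,r,q in SS:
        P=np.r_[ring(a.astype(float),b-a,r),ring(b.astype(float),b-a,q)]/1000
        uv=proj(im,P@R.T+T); uv=((uv-[x0,y0]+.5)*SC*16).astype(np.int32)
        cv2.fillConvexPoly(m,cv2.convexHull(uv),255,shift=4)
    return cv2.resize(m,(x1-x0,y1-y0),interpolation=cv2.INTER_AREA)/255.
def Rz(a): c,s=np.cos(a),np.sin(a); return np.array([[c,-s,0],[s,c,0],[0,0,1.]])
def Rx(a): c,s=np.cos(a),np.sin(a); return np.array([[1,0,0],[0,c,-s],[0,s,c]])
def dark(im,b): 
    x0,y0,x1,y1=b; g=im["pixels"][y0:y1,x0:x1].astype(float).max(2); return np.clip((90-g)/50,0,1)
E
python3 - <<'E'
from fit import *
t=cam("top"); s=cam("side")
B={"t":(t,(185,200,275,290)),"s":(s,(270,258,345,335))}
D={k:dark(*v) for k,v in B.items()}
def cost(p,ks="ts"):
    return sum(np.abs(render(B[k][0],Rz(p[2]),[p[0],p[1],.0225],*B[k][1])-D[k]).sum() for k in ks)
a=onz(t,(228.,230.),.0225); print(a)
for ks in("t","s","ts"):
    r=None
    for st in((0,0,.36),(.005,.005,.42)):
        q=minimize(cost,[a[0]+st[0],a[1]+st[1],st[2]],args=(ks,),method="Nelder-Mead",options=dict(initial_simplex=[[a[0],a[1],st[2]],[a[0]+.01,a[1],st[2]],[a[0],a[1]+.01,st[2]],[a[0],a[1],st[2]+.1]],maxiter=200))
        if r is None or q.fun<r.fun:r=q
    print(ks,r.x,np.degrees(r.x[2]),r.fun,D["t"].sum(),D["s"].sum())
p=r.x;R=Rz(p[2]);T=np.array([p[0],p[1],.0225])
but=np.array([[.0255,-.031,0]])@R.T+T
print("button pred",proj(t,but),proj(s,but))
# spout
for k,im,c in(("t",t,(375.2-0,201.7)),("s",s,(293.8,172.2))): print(k,onz(im,c,.142))
E
```

```text
[0.54248551 0.21362584 0.0225    ]
t [0.54480173 0.21037769 0.3942223 ] 22.5872741527828 81.68705882352941 1743.6799999999998 1635.98
s [0.54310664 0.21315885 0.3622388 ] 20.7547543156841 215.54470588235296 1743.6799999999998 1635.98
ts [0.54449135 0.21125893 0.39060326] 22.379918524162083 360.84352941176473 1743.6799999999998 1635.98
button pred [[237.21971302 214.97279605]] [[275.28017071 283.58568468]]
t [ 0.61359093 -0.11893209  0.142     ]
s [ 0.61587969 -0.11808005  0.142     ]
```

```bash
python3 - <<'E'
from fit import *
from scipy.optimize import least_squares
t=cam("top"); s=cam("side")
pt=np.array([(107,220),(117,180),(135,150),(165,132),(200,133),(250,138),(290,143),(116,262),(138,288),(170,297),(210,298),(250,302),(290,305)],float)
ps=np.array([(97,250),(175,165),(178,333),(115,200),(116,300),(140,175)],float)
pt=(pt+.5)/8-.5+[355,175]; ps=(ps+.5)/9-.5+[275,145]
def hull(im,p,L=.055):
    R=Rz(p[2])@Rx(np.radians(30)); c=np.array([p[0],p[1],.142]); a=R[:,1]
    P=np.r_[ring(c,a,.0232,60),ring(c-L*a,a,.0232,60)]
    return cv2.convexHull(proj(im,P).astype(np.float32))
def res(p,w=(1,1)):
    r=[]
    if w[0]:
        h=hull(t,p); r+=[cv2.pointPolygonTest(h,tuple(map(float,q)),True) for q in pt]
    if w[1]:
        h=hull(s,p); r+=[cv2.pointPolygonTest(h,tuple(map(float,q)),True) for q in ps]
    return np.array(r)
for w in((1,0),(0,1),(1,1)):
    q=least_squares(res,[.614,-.118,0],args=(w,),diff_step=1e-3); print(w,q.x,np.degrees(q.x[2]),q.fun.round(2))
p=q.x
R=Rz(p[2])@Rx(np.radians(30)); c=np.array([p[0],p[1],.142])
P=np.r_[ring(c,R[:,1],.0232,40),ring(c,R[:,1],.0197,40),[c+R@[.0232,-.03,0]]]
crop(t,355,175,445,235,8,"ts1.png",proj(t,P)); crop(s,275,145,345,205,9,"ss1.png",proj(s,P))
a=cv2.imread("pics/ts1.png");b=cv2.imread("pics/ss1.png")
cv2.imwrite("pics/c1.png",np.hstack([cv2.resize(a,(400,267)),cv2.resize(b[:500],(400,267*1))]))
# sander yaw by lines in top image: base left edge & table front edge
e=cv2.Canny(t["pixels"][:,:,::1].copy(),40,120)
L=cv2.HoughLinesP(e[95:295,395:545],1,np.pi/360,30,minLineLength=45,maxLineGap=4)
for l in L[:,0]: print(l+[395,95,395,95],np.degrees(np.arctan2(l[3]-l[1],l[2]-l[0])).round(2))
for z in(.0,.05):
  pass
# elbow overlay
p=[.5448,.21038,.39422];R=Rz(p[2]);T=np.array([p[0],p[1],.0225])
K=np.array([[18.5,-86,0],[-18.5,-86,0],[22.5,0,0],[-22.5,0,0],[18.5,-31,0],[25.5,-31,0],[22.5,55,0],[-90,107.5,0],[-90,62.5,0],[0,0,22.5],[18.5,-24,0],[18.5,-38,0]])/1000@R.T+T
crop(t,180,195,280,290,6,"te1.png",proj(t,K));crop(s,260,255,350,335,7,"se1.png",proj(s,K))
cv2.imwrite("pics/c2.png",np.hstack([cv2.resize(cv2.imread("pics/te1.png"),(400,380)),cv2.resize(cv2.imread("pics/se1.png"),(400,380))]))
E
```

```text
(1, 0) [ 0.61454413 -0.11945552 -0.0035934 ] -0.20588652626877413 [-0.3   0.12  0.23  0.32  0.22  0.23  0.36 -0.18  0.14  0.27  0.47  0.29
  0.24]
(0, 1) [ 0.61610935 -0.1183758   0.        ] 0.0 [ 0.01 -0.58 -0.75  0.14  0.01 -0.31]
(1, 1) [ 6.14744498e-01 -1.19210088e-01  1.49057800e-07] 8.540382818090094e-06 [-0.19  0.27  0.39  0.44  0.32  0.35  0.5  -0.13  0.12  0.18  0.36  0.16
  0.09 -0.56 -0.5  -0.85 -0.27 -0.48 -0.5 ]
[432 219 488 219] 0.0
[454 284 524 285] 0.82
[514 187 514 134] -90.0
[485 249 536 251] 2.25
[454 181 513 177] -3.88
```

View pics/c1.png

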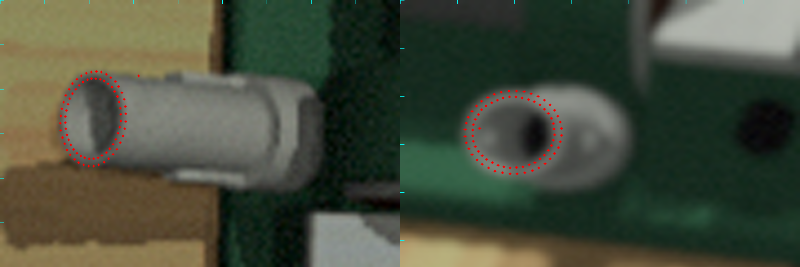

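View pics/c2.png

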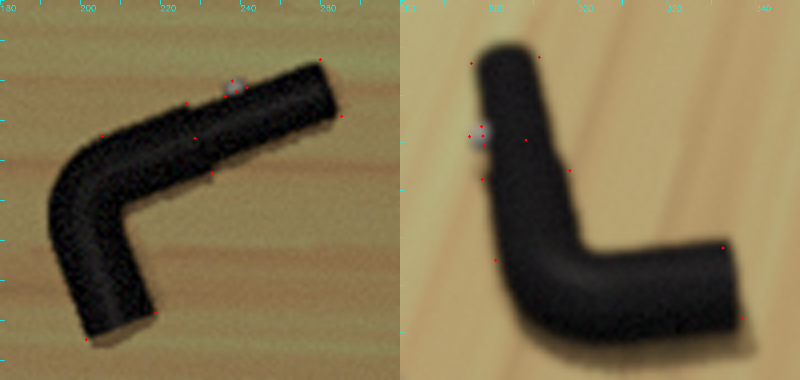

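```bash
python3 - <<'E'
from fit import *
t=cam("top"); s=cam("side")
pt=np.array([(107,220),(117,180),(135,150),(165,132),(200,133),(250,138),(290,143),(116,262),(138,288),(170,297),(210,298),(250,302),(290,305)],float)
ps=np.array([(97,250),(175,165),(178,333),(115,200),(116,300),(140,175)],float)
pt=(pt+.5)/8-.5+[355,175]; ps=(ps+.5)/9-.5+[275,145]
def hull(im,p,L=.055):
    R=Rz(p[2])@Rx(np.radians(30)); c=np.array([p[0],p[1],.142]); a=R[:,1]
    P=np.r_[ring(c,a,.0232+p[3],60),ring(c-L*a,a,.0232+p[3],60)]
    return cv2.convexHull(proj(im,P).astype(np.float32))
def f(p,w):
    r=0
    for im,q,k in((t,pt,w[0]),(s,ps,w[1])):
        if k:
            h=hull(im,p); r+=k*sum(cv2.pointPolygonTest(h,tuple(map(float,x)),True)**2 for x in q)
    return r+(p[3]/.001)**2*.1
for w in((1,0),(1,1)):
    x0=np.array([.6145,-.119,0,0]); sx=np.array([x0]+[x0+d for d in np.diag([.005,.005,.1,.001])])
    q=minimize(f,x0,args=(w,),method="Nelder-Mead",options=dict(initial_simplex=sx,xatol=1e-6,fatol=1e-6,maxiter=1000)); print(w,q.x,np.degrees(q.x[2]),q.fun)
for a,b,z in(((405.5,140),(403.3,268),.02),((432,219),(488,219),.2),((454,284),(524,285),.12),((454,284),(524,285),.1),((514,187),(514,134),.15)):
    A,Bp=onz(t,a,z),onz(t,b,z); d=Bp-A; print(np.degrees(np.arctan2(d[1],d[0])).round(2),end=" ")
crop(t,395,95,545,295,4,"sand.png")
E
```

```text
(1, 0) [ 0.6145605  -0.11885914 -0.00501326 -0.0006496 ] -0.2872387187518319 0.25118673701211935
(1, 1) [ 6.15126878e-01 -1.19149512e-01 -2.17959362e-02 -9.59384103e-05] -1.248815156371884 2.78946718714727
179.78 -88.43 -89.64 -89.64 -0.29
```

View pics/sand.png

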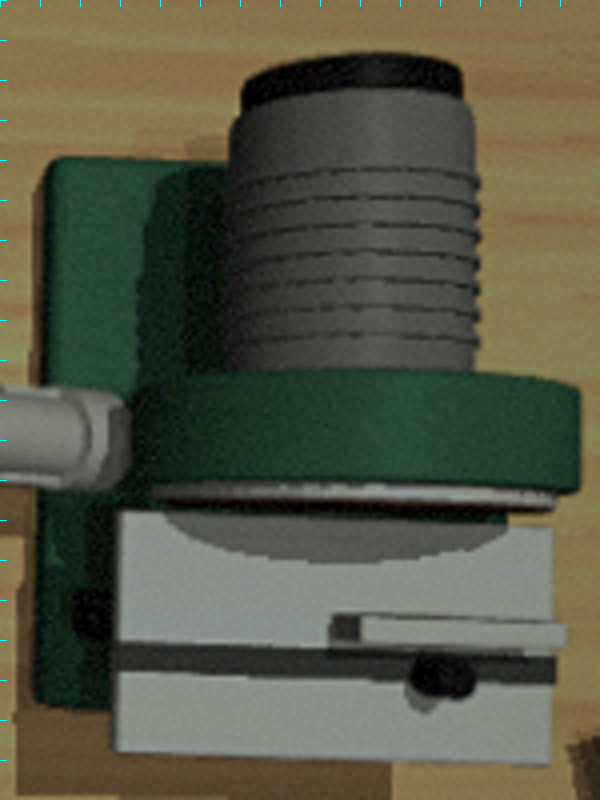

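>>> move_arm(series=[0,1,2,0,0,2,2,4,3.3,0,0,4,8.52,26.58,3.3,0,0,17.2,8.52,26.58,3.3,0,0,17.2,8.52,26.58,3.3,0,0,17.2,8.52,26.58,3.3,0,0,17.2,8.52,26.58,3.3,0,0,17.2,8.52,26.58,3.3,0,0,17.2,8.52,26.58,3.3,0,0,17.2,8.52,26.58,3.3,0,0,17.2,8.52,26.58,3.3,0,0,17.2,8.52,26.58,3.3,0,0,17.2,8.52,26.58,3.3,0,0,17.2,8.52,26.58,-3.5,0,0,17.2,8.52,26.58,-3.5,0,0,17.2,8.52,26.58,-3.5,0,0,17.2,8.52,26.58,-3.5,0,0,17.2,8.52,26.58,-3.5,0,0,17.2,8.52,26.58,-3.5,0,0,17.2], grip=100)

```text
clock: 2.88
eef_pos: [0.5567, 0.1928, 0.1189]
tool_rot: [[-0.381, 0.925, 0.002], [0.925, 0.381, 0.001], [-0.0, 0.002, -1.0]]
contact_force: [1.7, -0.7, -1.2]
grip_width: 0.0875
```

```bash
python3 - <<'E'
from fit import *
from rig import sense
s=cam("side"); t=cam("top"); S=sense(); print(S["eef_pos"],S["clock"],S["contact_force"])
e=S["eef_pos"]; P=[e,e-[0,0,.019],e+S["tool_rot"]@[0,.0435,0],e-S["tool_rot"]@[0,.0435,0]]
crop(s,230,190,350,320,5,"s2.png",proj(s,np.array(P)));crop(t,160,170,290,290,5,"t2.png")
cv2.imwrite("pics/c3.png",np.hstack([cv2.resize(cv2.imread("pics/s2.png"),(400,433)),cv2.resize(cv2.imread("pics/t2.png"),(400,433))]))
E
```

```text
[0.55692404 0.19262167 0.11941532] 2.975 [-1.00598425 -0.02755789 -0.4082484 ]
```

View pics/c3.png

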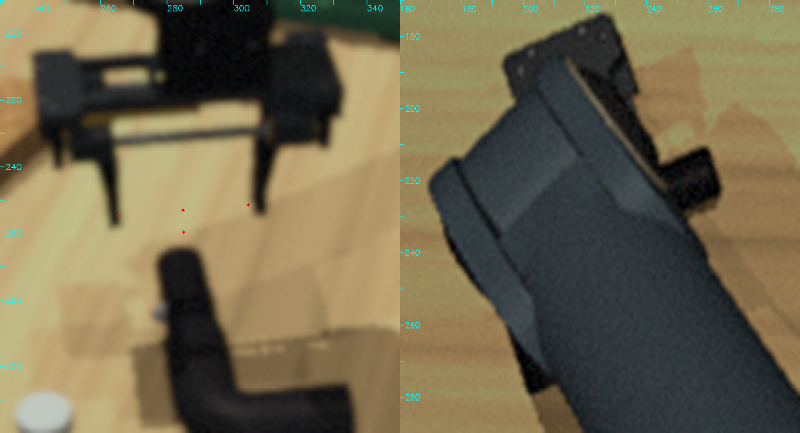

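>>> move_arm(series=[-0.03,0,-1.5,0,0,0,-0.03,0,-3,0,0,0,-0.03,0,-3.78,0,0,0,-0.03,0,-3.78,0,0,0,-0.03,0,-3.78,0,0,0])

```text
clock: 3.6
eef_pos: [0.5563, 0.1933, 0.006]
tool_rot: [[-0.381, 0.925, 0.003], [0.925, 0.381, 0.001], [-0.0, 0.003, -1.0]]
contact_force: [0.0, 0.3, 0.3]
grip_width: 0.087
```

>>> move_arm(series=[0,0,0,0,0,0,0,0,0,0,0,0,0,0,0,0,0,0,0,0,0,0,0,0,0,0,0,0,0,0,0,0,0,0,0,0], grip=0, grip_force=45)

```text
clock: 4.35
eef_pos: [0.5545, 0.1927, 0.0041]
tool_rot: [[-0.381, 0.925, -0.001], [0.925, 0.381, -0.0], [-0.0, -0.001, -1.0]]
contact_force: [-0.3, 0.3, 1.3]
grip_width: 0.036
```

```bash
python3 - <<'E'
from fit import *
from rig import sense
s=cam("side"); S=sense(); print(S["eef_pos"],S["clock"],S["contact_force"],S["grip_width"])
crop(s,230,210,350,340,5,"s3.png")
E
```

```text
[0.55457532 0.19266632 0.00409338] 4.4 [-1.08105791 -0.6858085   1.28133715] 0.035773969013422544
```

View pics/s3.png

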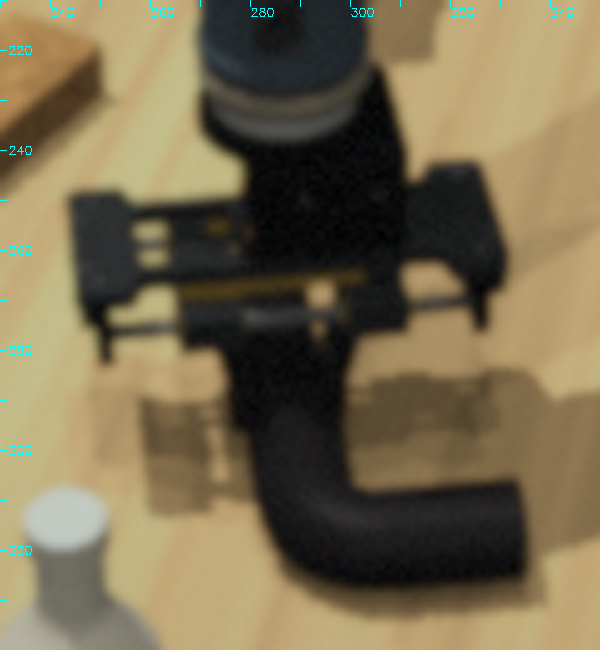

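```bash
cat > plan.py <<'E'
from fit import *
from scipy.spatial.transform import Rotation as Ro
from rig import sense
mouth=np.array([.6147,-.119,.142]); M=Rz(np.radians(-.5))@Rx(np.radians(30))
def tool(d,gy=-.0203,gz=-.0184,dp=0):
    Mm=Rz(np.radians(-.5))@Rx(np.radians(30+dp))
    T=mouth+M@[0,d,0]+Mm@[0,gy,gz]; return np.c_[Mm[:,1],Mm[:,0],-Mm[:,2]],T
def delta(Rt,T):
    S=sense(); r=Ro.from_matrix(Rt@S["tool_rot"].T).as_rotvec()
    return ((T-S["eef_pos"])/.03).round(3),(np.degrees(r)/5).round(3)
E
python3 - <<'E'
from plan import *
for d in(.13,.10,.033): R,T=tool(d); print(d,T,delta(R,T))
E
```

```text
0.13 [ 0.61560933 -0.01480098  0.18091513] (array([ 2.034, -6.916,  5.894]), array([ 5.932,  1.14 , -4.478]))
0.1 [ 0.61538261 -0.04078075  0.16591513] (array([ 2.027, -7.782,  5.394]), array([ 5.932,  1.14 , -4.478]))
0.033 [ 0.61487626 -0.09880225  0.13241513] (array([ 2.01 , -9.716,  4.277]), array([ 5.932,  1.14 , -4.478]))
```

>>> move_arm(series=[0,0,0.5,0,0,0,0,0,1.5,0,0,0,0,0,3,0,0,0,0.5,-1.5,4.6,1.5,0.3,-1.1,1,-3,5.9,3,0.6,-2.2,1.5,-4.5,5.9,4.5,0.9,-3.4,2,-5.8,5.9,5.93,1.14,-4.48,2.03,-6.92,5.9,5.93,1.14,-4.48,2.03,-6.92,5.9,5.93,1.14,-4.48,2.03,-6.92,5.9,5.93,1.14,-4.48])

```text
clock: 5.65
eef_pos: [0.6155, -0.0135, 0.182]
tool_rot: [[0.006, 1.0, 0.005], [0.866, -0.008, 0.5], [0.5, 0.001, -0.866]]
contact_force: [0.2, 0.7, -3.3]
grip_width: 0.0357
```

```bash
python3 - <<'E'
from plan import *
s=cam("side");t=cam("top"); S=sense(); print(S["eef_pos"],S["clock"],S["contact_force"],S["moment"],S["grip_width"],S["joint_pos"])
R,T=tool(.13); print(delta(R,T))
# predicted elbow from actual tool
Rt=S["tool_rot"]; Re=np.c_[Rt[:,1],Rt[:,0],-Rt[:,2]]; Te=S["eef_pos"]-Re@[0,-.0203,-.0184]
K=np.array([[0,-86,0],[18.5,-86,0],[-18.5,-86,0],[0,-86,18.5],[0,-86,-18.5],[22.5,55,0],[-90,107.5,0],[-90,62.5,0],[-90,85,22.5],[-90,85,-22.5],[0,0,22.5]])/1000@Re.T+Te
crop(s,210,110,350,270,5,"s4.png",proj(s,K));crop(t,260,140,400,300,5,"t4.png",proj(t,K))
cv2.imwrite("pics/c4.png",np.hstack([cv2.resize(cv2.imread("pics/s4.png"),(400,457)),cv2.resize(cv2.imread("pics/t4.png"),(400,457))]))
E
```

```text
[ 0.61544224 -0.01243537  0.18200528] 5.75 [-0.50864694  0.00811123 -2.75582295] [-0.76932605 -0.0625849   0.02427186] 0.0355451171569617 [ 0.76475312  0.62544494 -0.82140801  1.67819508 -0.09411659  1.02820076
  0.087687  ]
(array([ 0.006, -0.079, -0.036]), array([-0.003,  0.016, -0.035]))
```

View pics/c4.png

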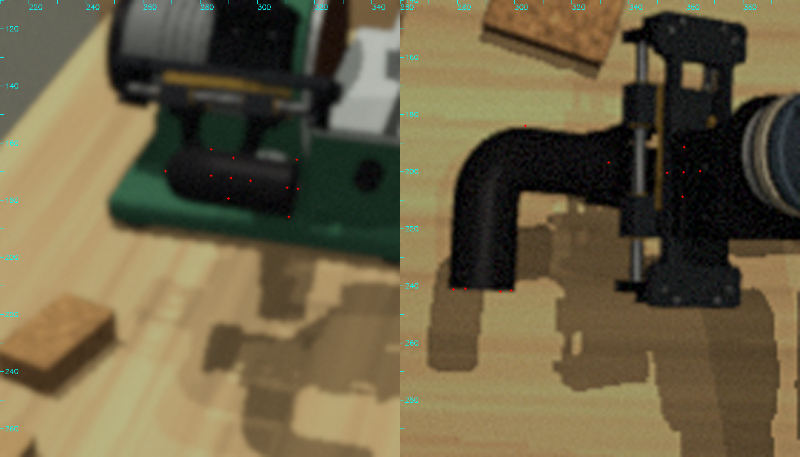

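>>> move_arm(series=[0,-0.6,-0.35,0,0,0,0,-1.18,-0.67,0,0,-0.03,0,-1.18,-0.67,0,0,-0.03,0,-1.18,-0.67,0,0,-0.03])

```text
clock: 6.25
eef_pos: [0.6157, -0.0502, 0.1609]
tool_rot: [[0.011, 1.0, 0.006], [0.866, -0.012, 0.5], [0.5, 0.0, -0.866]]
contact_force: [-0.3, -0.1, -1.6]
grip_width: 0.036
```

```bash
cat > look.py <<'E'
from plan import *
import sys
d=float(sys.argv[1]); n=sys.argv[2]; gy=float(sys.argv[3]) if len(sys.argv)>3 else -.0203
s=cam("side");t=cam("top"); S=sense(); print(S["eef_pos"],S["clock"],S["contact_force"].round(1),S["moment"].round(2),S["grip_width"])
R,T=tool(d,gy); print(delta(R,T)); e=M.T@(S["eef_pos"]-mouth)-[0,gy,-.0184]; print("elbow in mouth frame mm",(e*1000).round(2))
crop(s,260,130,340,200,5,"a.png");crop(t,320,170,410,240,5,"b.png")
cv2.imwrite(f"pics/{n}.png",np.hstack([cv2.resize(cv2.imread("pics/a.png"),(400,350)),cv2.resize(cv2.imread("pics/b.png"),(400,311))[:,:] if 0 else cv2.resize(cv2.imread("pics/b.png"),(400,350))]))
E
python3 look.py .092 c5
```

```text
[ 0.61577516 -0.04961255  0.16135431] 6.35 [-0.5  0.5 -2.9] [-0.77 -0.11  0.02] 0.035693935414460795
(array([-0.015,  0.063,  0.019]), array([-0.003,  0.009,  0.027]))
elbow in mouth frame mm [ 0.47 90.07  0.46]
```

View pics/c5.png

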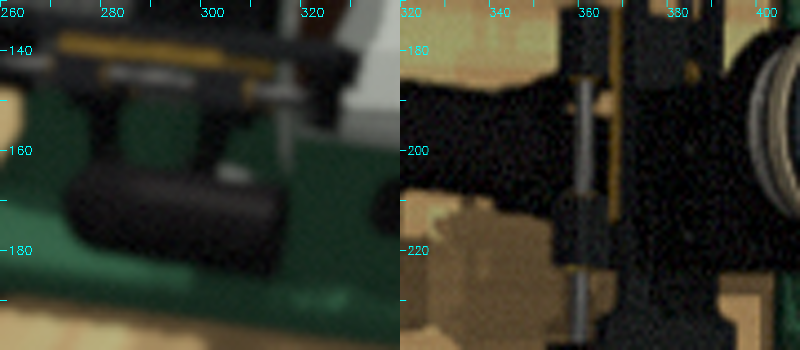

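>>> move_arm(series=[0,-0.1,-0.06,0,0,0.02,-0.01,-0.2,-0.12,0,0,0.02,-0.01,-0.3,-0.18,0,0,0.02,-0.01,-0.4,-0.24,0,0,0.02])

```text
clock: 6.85
eef_pos: [0.6161, -0.0622, 0.154]
tool_rot: [[0.008, 1.0, 0.007], [0.866, -0.01, 0.5], [0.5, 0.002, -0.866]]
contact_force: [2.2, 1.6, -2.1]
grip_width: 0.0357
```

```bash
python3 look.py .070 c6
```

```text
[ 0.61602133 -0.06276814  0.1536654 ] 6.95 [ 3.   0.8 -2.1] [-0.74 -0.68 -0.17] 0.03601883171555602
(array([-0.029, -0.133, -0.092]), array([0.003, 0.017, 0.028]))
elbow in mouth frame mm [ 0.83 74.84  0.38]
```

>>> move_arm(series=[0.04,0,0,0,0,0,0.05,-0.1,-0.06,0,0,0.02,0.05,-0.2,-0.115,0,0,0.02,0.05,-0.28,-0.16,0,0,0.02])

```text
clock: 7.45
eef_pos: [0.6168, -0.0711, 0.1487]
tool_rot: [[0.008, 1.0, 0.004], [0.866, -0.009, 0.5], [0.5, -0.0, -0.866]]
contact_force: [-0.3, 1.5, -1.7]
grip_width: 0.0359
```

```bash
python3 look.py .05 c6
```

```text
[ 0.616807   -0.07124464  0.14869928] 7.55 [-0.5  0.3 -2.8] [-0.79 -0.05  0.04] 0.035909516981261914
(array([-0.06 , -0.428, -0.259]), array([ 0.002, -0.001,  0.006]))
elbow in mouth frame mm [ 1.69 65.02  0.32]
```

>>> move_arm(series=[0,-0.2,-0.115,0,0,0,0,-0.4,-0.23,0,0,0,0,-0.6,-0.345,0,0,0,0,-0.8,-0.46,0,0,0,0,-0.8,-0.46,0,0,0])

```text
clock: 8.18
eef_pos: [0.6169, -0.0955, 0.1347]
tool_rot: [[0.009, 1.0, 0.005], [0.866, -0.01, 0.5], [0.5, -0.0, -0.866]]
contact_force: [0.3, 0.2, -1.1]
grip_width: 0.0358
```

```bash
python3 look.py .033 c6
```

```text
[ 0.6170296  -0.09442901  0.13532314] 8.275 [-0.2 -0.6 -0.9] [-0.75 -0.09  0.03] 0.03567582406038231
(array([-0.072, -0.146, -0.097]), array([-0.005,  0.006, -0.002]))
elbow in mouth frame mm [ 2.12 38.26  0.32]
```

Still free. Creep on towards the pad/rim contact.

>>> move_arm(series=[0,-0.05,-0.03,0,0,0,0,-0.1,-0.058,0,0,0,0,-0.13,-0.075,0,0,0,0,-0.13,-0.075,0,0,0])

```text
clock: 8.78
eef_pos: [0.617, -0.0986, 0.133]
tool_rot: [[0.007, 1.0, 0.005], [0.866, -0.009, 0.5], [0.5, 0.0, -0.866]]
contact_force: [1.0, 0.4, -1.7]
grip_width: 0.0358
```

```bash
python3 look.py .033 c6
```

```text
[ 0.61698948 -0.0984786   0.13304808] 8.875 [ 0.1 -0.3 -1.6] [-0.78 -0.12  0.01] 0.036101363779879506
(array([-0.07 , -0.011, -0.021]), array([ 0.   ,  0.006, -0.003]))
elbow in mouth frame mm [ 2.11 33.61  0.38]
```

View pics/c6.png

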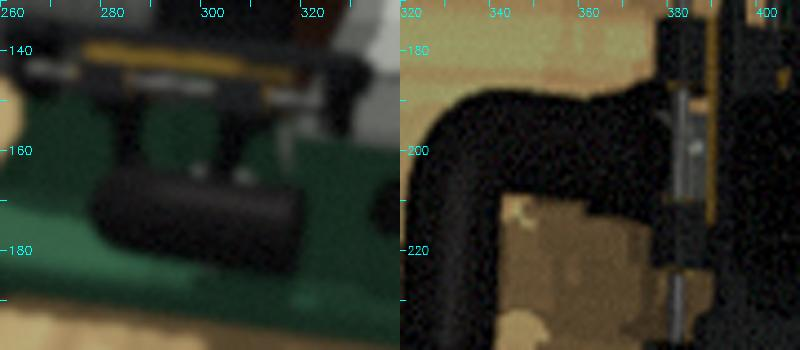

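>>> move_arm(series=[0,-0.02,-0.012,0,0,0,0,-0.04,-0.023,0,0,0,0,-0.06,-0.035,0,0,0,0,-0.06,-0.035,0,0,0])

```text
clock: 9.38
eef_pos: [0.6171, -0.0992, 0.1325]
tool_rot: [[0.006, 1.0, 0.004], [0.865, -0.008, 0.501], [0.501, 0.001, -0.865]]
contact_force: [-0.3, 3.3, 1.7]
grip_width: 0.0352
```

```bash
python3 look.py .031 c6
```

```text
[ 0.61704493 -0.09921642  0.13250975] 9.475 [-0.4  3.7  1.5] [ 0.19  0.04 -0.05] 0.03596093794470459
(array([-0.073, -0.044, -0.036]), array([-0.015,  0.007, -0.011]))
elbow in mouth frame mm [ 2.17 32.71  0.28]
```

```bash
python3 - <<'E'
from plan import *
t=cam("top");s=cam("side")
for d in(.028,.033,.038):
    for z in (0,):
        m=render(t,M,mouth+M@[.002,d,0],300,170,400,270); sub=m[60:85]
        print(d,[ (np.where(r>.5)[0][[0,-1]]+300).tolist() for r in m[[62,66,70]]])
p=t["pixels"][:,300:400].max(2)
for r in(232,236,240): print(p[r,15:60].tolist())
d=.033;Tm=mouth+M@[.002,d,0]
K=np.array([[-90,107.5,0],[-90,62.5,0],[-90,85,22.5],[-90,85,-22.5],[22.5,55,0],[-60,107.5,0],[-60,62.5,0],[-22.5,40,0]])/1000@M.T+Tm
crop(s,260,130,340,200,5,"a.png",proj(s,K));crop(t,310,170,400,270,5,"b.png",proj(t,K))
cv2.imwrite("pics/c7.png",np.hstack([cv2.resize(cv2.imread("pics/a.png"),(400,350)),cv2.resize(cv2.imread("pics/b.png"),(315,350))]))
E
```

```text
0.028 [[322, 344], [322, 344], [322, 343]]
0.033 [[320, 342], [320, 342], [320, 341]]
0.038 [[318, 340], [318, 340], [318, 340]]
[86, 84, 89, 90, 79, 42, 9, 23, 24, 18, 18, 9, 20, 22, 21, 27, 29, 38, 28, 23, 15, 9, 21, 1, 16, 0, 14, 66, 95, 126, 139, 138, 138, 136, 114, 102, 90, 91, 92, 87, 86, 85, 87, 85, 84]
[95, 93, 95, 99, 78, 32, 9, 12, 5, 25, 17, 14, 16, 27, 27, 32, 38, 31, 26, 20, 18, 18, 25, 12, 19, 9, 30, 121, 151, 151, 153, 154, 151, 152, 148, 155, 156, 146, 115, 99, 90, 85, 87, 82, 84]
[96, 98, 98, 100, 82, 59, 47, 49, 41, 41, 38, 57, 52, 50, 41, 42, 44, 43, 33, 27, 28, 30, 25, 30, 18, 1, 40, 126, 154, 157, 152, 153, 157, 155, 155, 121, 96, 94, 90, 93, 91, 94, 96, 93, 93]
```

View pics/c7.png

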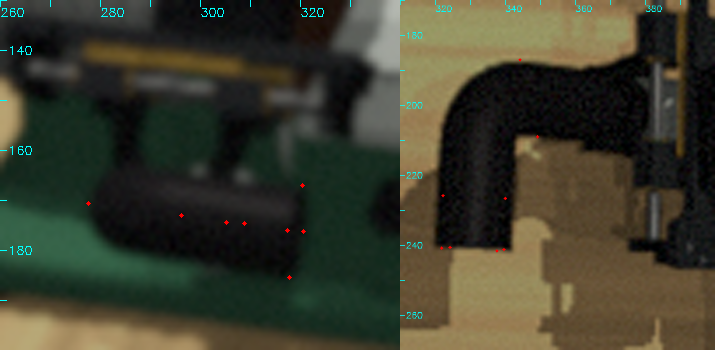

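>>> move_arm(series=[0,0,0,0,0,0,0,0,0,0,0,0,0,0,0,0,0,0,0,0,0,0,0,0], grip=100)

```text
clock: 10.07
eef_pos: [0.617, -0.1016, 0.1315]
tool_rot: [[0.008, 1.0, 0.005], [0.867, -0.01, 0.499], [0.499, 0.0, -0.867]]
contact_force: [-0.4, -0.0, 0.0]
grip_width: 0.0675
```

```bash
python3 look.py .033 c8 .027; python3 - <<'E'
from plan import *
t=cam("top");s=cam("side")
for dp in(0,-2,-4):
  for d in(.033,):
    Mm=Rz(np.radians(-.5))@Rx(np.radians(30+dp)); m=render(t,Mm,mouth+M@[.002,d,0],300,170,400,270)
    print(dp,[ (np.where(r>.5)[0][[0,-1]]+300).tolist() for r in m[[62,66,70]]], end=' ')
    m=render(s,Mm,mouth+M@[.002,d,0],260,130,340,200)
    print([ (np.where(m[:,c]>.5)[0][[0,-1]]+130).tolist() for c in (25,35,45,55)])
p=t["pixels"][:,300:400].max(2)
for r in(232,236,240): print(p[r,15:60].tolist())
E
```

```text
[ 0.6169376  -0.10113279  0.13165346] 10.175 [-0.   0.1  0. ] [-0.55 -0.04 -0.03] 0.07591367677912922
(array([-0.057,  1.443,  0.814]), array([0.01 , 0.004, 0.006]))
elbow in mouth frame mm [  2.08 -16.68   0.5 ]
0 [[320, 342], [320, 342], [320, 341]] [[163, 180], [164, 182], [165, 183], [166, 184]]
-2 [[319, 341], [319, 341], [319, 341]] [[164, 181], [165, 183], [166, 184], [168, 186]]
-4 [[318, 340], [318, 340], [318, 340]] [[164, 182], [164, 184], [167, 186], [169, 187]]
[86, 89, 89, 93, 80, 45, 5, 12, 25, 11, 16, 21, 17, 24, 25, 30, 29, 23, 19, 19, 15, 21, 19, 14, 12, 13, 10, 66, 93, 99, 101, 98, 96, 101, 136, 157, 152, 159, 158, 121, 85, 80, 135, 160, 154]
[80, 84, 79, 82, 66, 27, 15, 5, 12, 10, 20, 18, 22, 23, 28, 32, 36, 30, 29, 25, 20, 6, 16, 17, 14, 11, 41, 119, 153, 154, 152, 154, 154, 124, 96, 95, 100, 101, 98, 98, 89, 87, 105, 142, 138]
[96, 95, 97, 98, 80, 37, 10, 2, 17, 16, 9, 24, 7, 22, 26, 26, 31, 27, 30, 19, 11, 5, 15, 15, 15, 10, 43, 129, 153, 155, 151, 153, 157, 145, 136, 110, 90, 89, 95, 93, 94, 95, 90, 92, 95]
```

View pics/c8.png

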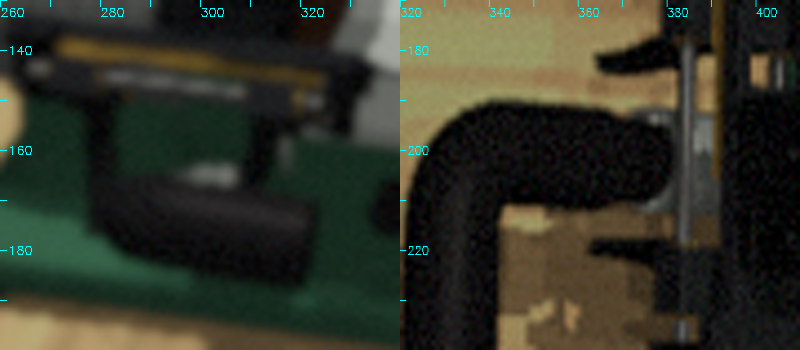

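>>> move_arm(series=[0,0.2,0.12,0,0,0,0,0.7,0.4,0,0,0,0,1.1,0.6,0,0,0,0,1.44,0.77,0,0,0,0,1.44,0.77,0,0,0])

```text
clock: 10.9
eef_pos: [0.6171, -0.0555, 0.1559]
tool_rot: [[0.005, 1.0, 0.005], [0.866, -0.006, 0.5], [0.5, 0.002, -0.866]]
contact_force: [-0.2, -0.6, 0.6]
grip_width: 0.0874
```

```bash
python3 look.py .033 c9 .027
```

```text
[ 0.61698008 -0.0573866   0.15492072] 11.0 [ 0.4 -0.3 -0.2] [-0.63 -0.11 -0.01] 0.08709857187962627
(array([-0.058, -0.015,  0.038]), array([ 0.008,  0.006, -0.002]))
elbow in mouth frame mm [ 1.74 32.83 -1.23]
```

View pics/c9.png

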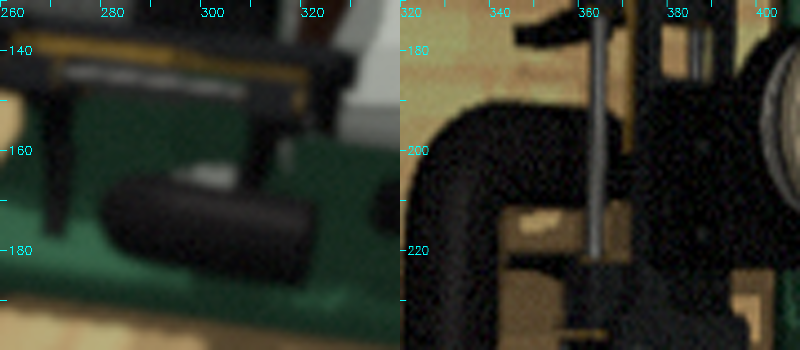

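```bash
cat > fit2.py <<'E'
from plan import *
def go(x0,side_box=(277,166,340,200),top_box=(305,205,347,262)):
    t=cam("top");s=cam("side")
    ts=dark(t,top_box); x0_,y0,x1,y1=side_box; P=s["pixels"][y0:y1,x0_:x1].astype(float)
    g=cv2.GaussianBlur(P[:,:,1]-P[:,:,0],(0,0),.7); sd=np.clip((14-g)/10,0,1)
    W=np.ones_like(sd); 
    def f(p):
        Mm=M@Rz(p[3])@Rx(p[1])@Ro.from_rotvec([0,p[2],0]).as_matrix()
        T=mouth+M@[.002,p[0],p[4]]
        return np.abs(render(s,Mm,T,*side_box)-sd).sum()+np.abs(render(t,Mm,T,*top_box)-ts).sum()+ (p[3]/.02)**2+(p[4]/.002)**2
    x0=np.array(x0,float); best=None
    sx=np.array([x0]+[x0+q for q in np.diag([.006,.08,.08,.03,.003])])
    q=minimize(f,x0,method="Nelder-Mead",options=dict(initial_simplex=sx,maxiter=500))
    sx=np.array([q.x]+[q.x+w for w in np.diag([.004,-.05,.05,.03,.003])])
    q=minimize(f,q.x,method="Nelder-Mead",options=dict(initial_simplex=sx,maxiter=500))
    p=q.x; print("d",p[0],"pitch,roll,yaw deg",np.degrees(p[1:4]).round(2),"z",p[4],"cost",q.fun)
    Mm=M@Rz(p[3])@Rx(p[1])@Ro.from_rotvec([0,p[2],0]).as_matrix(); T=mouth+M@[.002,p[0],p[4]]
    r=render(s,Mm,T,*side_box); cv2.imwrite("pics/f.png",cv2.resize(np.hstack([sd,r])*255,None,fx=5,fy=5))
E
python3 -c "
from fit2 import *
go([.033,-.03,0,0,0])"
```

```text
d 0.03341563397816414 pitch,roll,yaw deg [ 0.75 -5.64  2.97] z 0.0016993978943547175 cost 521.253129564797[ WARN:0@11.425] global loadsave.cpp:1063 imwrite_ Unsupported depth image for selected encoder is fallbacked to CV_8U.
```

View pics/f.png

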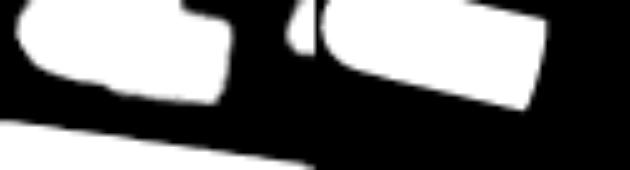

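```bash
python3 -c "
from fit2 import *
go([.033,-.03,0,0,0],(277,167,328,189))
go([.033,-.06,-.05,0,0],(277,167,328,189))
" 2>/dev/null
```

```text
d 0.03313602506623478 pitch,roll,yaw deg [ 1.62 -5.76  2.9 ] z 0.0003412551492062584 cost 117.9011137217585
d 0.033061692465800416 pitch,roll,yaw deg [ 1.96 -5.91  2.9 ] z 4.600442111230787e-05 cost 117.15930261928989
```

View pics/f.png

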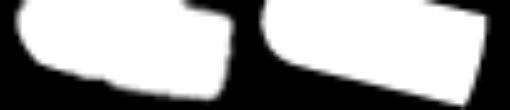

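```bash
cat > fit3.py <<'E'
from plan import *
def go(pit,yaw,side_box=(277,167,328,189),n="f"):
    s=cam("side"); x0_,y0,x1,y1=side_box; P=s["pixels"][y0:y1,x0_:x1].astype(float)
    g=cv2.GaussianBlur(P[:,:,1]-P[:,:,0],(0,0),.7); sd=np.clip((14-g)/10,0,1)
    def mk(p):
        a=np.radians(pit); Mm=M@Rz(np.radians(yaw))@Rx(a)@Ro.from_rotvec([0,p[0],0]).as_matrix()
        return Mm, mouth+M@[.002+p[1],.033,p[2]]
    f=lambda p:np.abs(render(s,*mk(p),*side_box)-sd).sum()+(p[1]/.003)**2
    sx=np.array([[0,0,0],[-.1,0,0],[0,.004,0],[0,0,-.004]])
    q=minimize(f,sx[0],method="Nelder-Mead",options=dict(initial_simplex=sx,maxiter=300))
    print(pit,yaw,"roll",np.degrees(q.x[0]).round(2),"xz mm",q.x[1:]*1000,"cost",q.fun)
    r=render(s,*mk(q.x),*side_box); cv2.imwrite(f"pics/{n}.png",cv2.resize((np.hstack([sd,r])*255).astype(np.uint8),None,fx=5,fy=5))
E
python3 -c "
from fit3 import *
for y in(0,1.5):
  for p in(0,-2.6,-4): go(p,y)
"
```

```text
0 0 roll -4.98 xz mm [-5.5391298  1.9069185] cost 41.78561669606915
-2.6 0 roll -5.46 xz mm [-5.09355586  6.15255231] cost 41.41004772550717
-4 0 roll -4.91 xz mm [-5.11534436  7.86876847] cost 39.52103287794763
0 1.5 roll -5.62 xz mm [-3.4625831   2.45594757] cost 42.363750933816966
-2.6 1.5 roll -4.91 xz mm [-3.44210838  5.77850082] cost 40.91308255680368
-4 1.5 roll -4.5 xz mm [-3.11835685  7.68183019] cost 39.915252537455196
```

View pics/f.png

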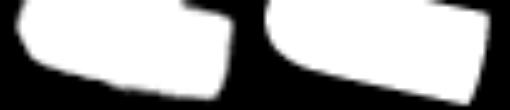

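>>> move_arm(series=[0.01,0,0,0,0,0,0.01,0,0,0,0,0,0.01,0,0,0,0,0,0.01,0,0,0,0,0,0.01,0,0,0,0,0], grip=0, grip_force=50)

```text
clock: 12.22
eef_pos: [0.6159, -0.0561, 0.155]
tool_rot: [[0.007, 1.0, 0.001], [0.865, -0.007, 0.501], [0.501, -0.003, -0.865]]
contact_force: [-4.2, 2.0, 0.1]
grip_width: 0.045
```

```bash
python3 look.py .033 c10 .027; python3 -c "
from fit3 import *
for p in(0,-2.6): go(p,0)
"
```

```text
[ 0.61578008 -0.05600783  0.15478722] 12.325 [-3.6  2.1  0.5] [-0.16  0.66  0.33] 0.043746987327371464
(array([-0.018, -0.061,  0.043]), array([-0.014, -0.031, -0.026]))
elbow in mouth frame mm [ 0.53 33.95 -2.03]
0 0 roll -5.98 xz mm [-1.59551489  2.18370794] cost 30.954785122257313
-2.6 0 roll -5.78 xz mm [-1.09397284  5.80216051] cost 27.341911249095865
```

View pics/c10.png

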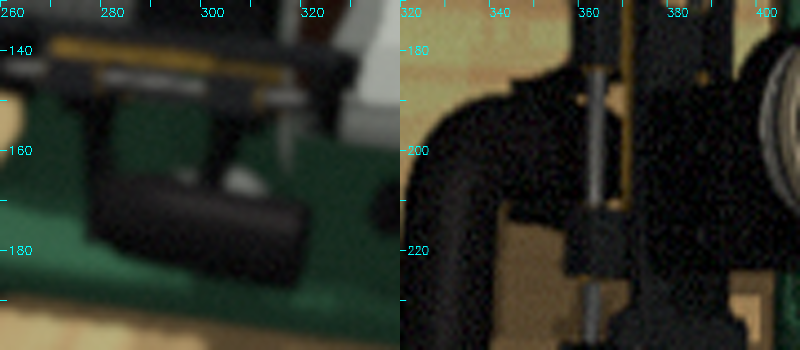

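>>> move_arm(series=[-0.015,-0.01,0.03,0.13,0.24,0.14,-0.03,-0.02,0.065,0.26,0.48,0.28,-0.045,-0.03,0.1,0.39,0.72,0.42,-0.06,-0.04,0.13,0.52,0.95,0.55,-0.06,-0.04,0.13,0.52,0.95,0.55])

```text
clock: 13.05
eef_pos: [0.6144, -0.0581, 0.1583]
tool_rot: [[0.01, 0.995, -0.095], [0.842, 0.042, 0.537], [0.539, -0.085, -0.838]]
contact_force: [-5.3, 1.3, 0.8]
grip_width: 0.0438
```

```bash
python3 look.py .033 c11 .027; python3 -c "
from fit3 import *
for p in(0,-2.6): go(p,0)
"
```

```text
[ 0.61431753 -0.05809962  0.15832899] 13.15 [-4.5  0.9 -0.3] [-0.35  0.8   0.28] 0.044081354943056206
(array([ 0.031,  0.009, -0.075]), array([-0.528, -0.984, -0.564]))
elbow in mouth frame mm [-0.91 33.9   2.09]
0 0 roll 0.65 xz mm [-1.18399323  5.22951879] cost 52.99517241419891
-2.6 0 roll 0.49 xz mm [-1.26815242  8.79982362] cost 52.502802405237055
```

View pics/c11.png

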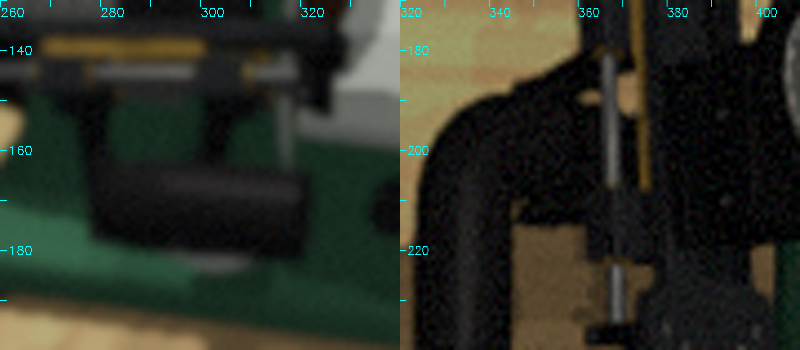

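```bash
cat > fit4.py <<'E'
from plan import *
im=cam("side")
def go(n,pit=0,box=(277,168,328,189),d=.033,save=True):
    p=cv2.imread(f"pics/{n}.png")[:,:400]; p=cv2.resize(p,(80,70),interpolation=cv2.INTER_AREA).astype(float)[:,:,::-1]
    x0,y0,x1,y1=box; P=p[y0-130:y1-130,x0-260:x1-260]; sd=np.clip((17-(P[:,:,1]-P[:,:,0]))/8,0,1)
    br=P.max(2); sd[br>75]=0
    def mk(q):
        Mm=M@Rx(np.radians(pit))@Ro.from_rotvec([0,q[0],0]).as_matrix(); return Mm,mouth+M@[.002+q[1],d,q[2]]
    f=lambda q:np.abs(render(im,*mk(q),*box)-sd).sum()
    best=None
    for r0 in(-.08,.05):
        sx=np.array([[r0,0,0],[r0+.08,0,0],[r0,.004,0],[r0,0,.004]])
        q=minimize(f,sx[0],method="Nelder-Mead",options=dict(initial_simplex=sx,maxiter=300))
        if best is None or q.fun<best.fun: best=q
    q=best; print(n,"roll",np.degrees(q.x[0]).round(2),"xz mm",(q.x[1:]*1000).round(1),"cost",round(q.fun,1))
    return np.vstack([sd,render(im,*mk(q.x),*box)])
if __name__=="__main__":
    o=[go(n) for n in("c6","c9","c10","c11")]
    cv2.imwrite("pics/f4.png",cv2.resize((np.hstack(o)*255).astype(np.uint8),None,fx=3.8,fy=5))
E
python3 fit4.py
```

```text
c6 roll -3.58 xz mm [-1.   4.1] cost 22.9
c9 roll -4.53 xz mm [-6.8  0.8] cost 24.7
c10 roll -4.78 xz mm [-2.5  0.6] cost 30.2
c11 roll 1.17 xz mm [-2.6  3.7] cost 52.6
```

View pics/f4.png

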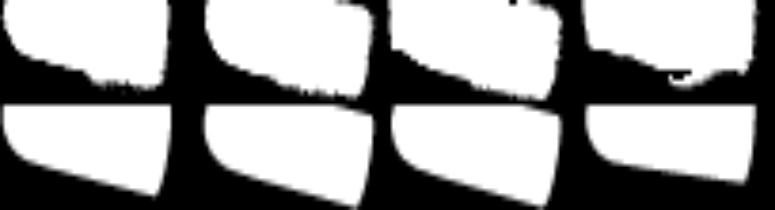

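>>> move_arm(series=[0.015,0,0,0,-0.25,-0.14,0.03,0,0,0,-0.5,-0.28,0.045,0,0,0,-0.74,-0.43,0.045,0,0,0,-0.74,-0.43])

```text
clock: 13.8
eef_pos: [0.6155, -0.0584, 0.1581]
tool_rot: [[0.007, 1.0, -0.019], [0.843, 0.005, 0.539], [0.539, -0.02, -0.842]]
contact_force: [-4.7, 1.7, -2.9]
grip_width: 0.0437
```

```bash
python3 look.py .033 c12 .027; python3 -c "
from fit4 import *
o=[go(n) for n in('c6','c12')]"
```

```text
[ 0.61553825 -0.0583572   0.1581396 ] 13.9 [-6.1  1.6 -2.7] [-0.56  1.1   0.39] 0.04413214964743565
(array([-0.01 ,  0.017, -0.069]), array([-0.52 , -0.232, -0.15 ]))
elbow in mouth frame mm [ 0.31 33.59  2.05]
c6 roll -3.58 xz mm [-1.   4.1] cost 22.9
c12 roll -3.13 xz mm [-2.   5.5] cost 44.4
```

View pics/c12.png

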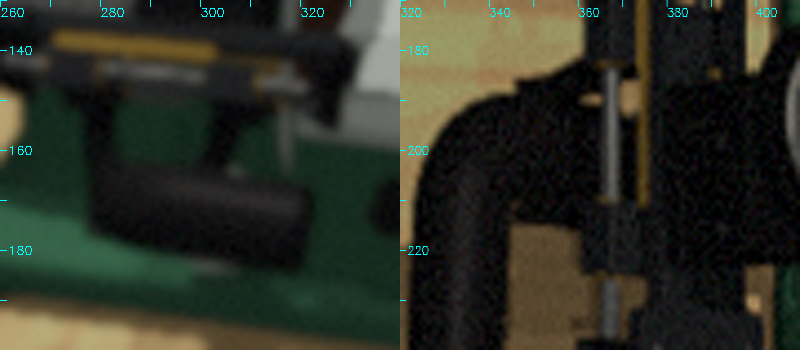

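View pics/c6.png

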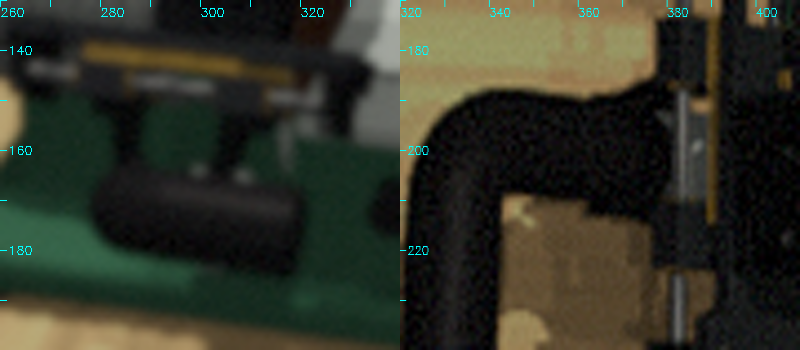

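>>> move_arm(series=[0,-0.06,-0.035,0,0,0,0,-0.12,-0.07,0,0,0,0,-0.18,-0.104,0,0,0,0,-0.24,-0.139,0,0,0])

```text
clock: 14.45
eef_pos: [0.6157, -0.0641, 0.1549]
tool_rot: [[0.006, 1.0, -0.02], [0.841, 0.006, 0.54], [0.54, -0.02, -0.841]]
contact_force: [-5.7, 4.6, 0.3]
grip_width: 0.0438
```

```bash
python3 look.py .025 c13 .027
```

```text
[ 0.61569204 -0.06443651  0.15461343] 14.55 [-5.9  3.4 -0.8] [-0.09  1.11  0.45] 0.044135858132895965
(array([-0.017, -0.011, -0.085]), array([-0.54 , -0.232, -0.159]))
elbow in mouth frame mm [ 0.52 26.57  2.04]
```

View pics/c13.png

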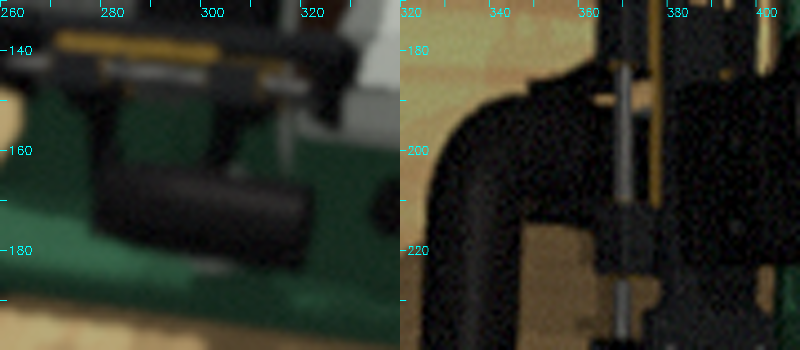

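>>> move_arm(series=[0,-0.07,-0.04,0,0,0,0,-0.14,-0.08,0,0,0,0,-0.21,-0.121,0,0,0,0,-0.28,-0.161,0,0,0,0,-0.28,-0.161,0,0,0])

```text
clock: 15.18
eef_pos: [0.6157, -0.0731, 0.1497]
tool_rot: [[0.006, 1.0, -0.02], [0.842, 0.005, 0.54], [0.54, -0.02, -0.841]]
contact_force: [-5.6, 2.8, -1.3]
grip_width: 0.0439
```

```bash
python3 look.py .015 c14 .027
```

```text
[ 0.61567681 -0.07308968  0.14966595] 15.275 [-6.   3.7 -1.1] [-0.18  1.14  0.45] 0.04423298144728425
(array([-0.019, -0.011, -0.087]), array([-0.536, -0.233, -0.156]))
elbow in mouth frame mm [ 0.58 16.6   2.08]
```

View pics/c14.png

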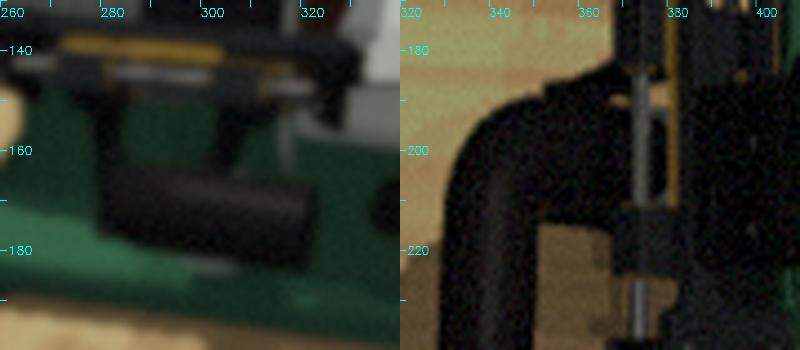

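>>> move_arm(series=[0,-0.07,-0.04,0,0,0,0,-0.14,-0.08,0,0,0,0,-0.21,-0.121,0,0,0,0,-0.29,-0.167,0,0,0,0,-0.29,-0.167,0,0,0])

```text
clock: 15.9
eef_pos: [0.6169, -0.082, 0.1447]
tool_rot: [[0.006, 1.0, -0.017], [0.842, 0.004, 0.539], [0.539, -0.017, -0.842]]
contact_force: [-3.1, 3.2, -4.4]
grip_width: 0.044
```

```bash
python3 look.py .0 c15 .027
```

```text
[ 0.61686744 -0.08201435  0.14472413] 16.0 [-2.   3.8 -4.9] [-0.37  0.28  0.15] 0.04409076279237593
(array([-0.063, -0.147, -0.172]), array([-0.526, -0.195, -0.146]))
elbow in mouth frame mm [1.84 6.41 2.26]
```

View pics/c15.png

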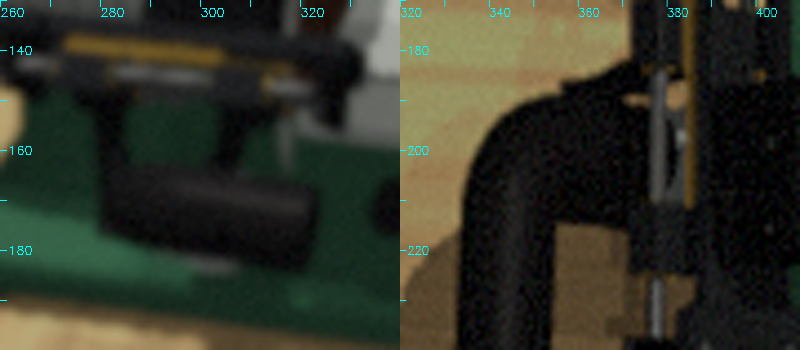

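>>> move_arm(series=[0,-0.06,-0.035,0,0,0,0,-0.12,-0.07,0,0,0,0,-0.18,-0.104,0,0,0,0,-0.18,-0.104,0,0,0])

```text
clock: 16.5
eef_pos: [0.6167, -0.0834, 0.1437]
tool_rot: [[0.003, 1.0, -0.019], [0.839, 0.008, 0.544], [0.544, -0.017, -0.839]]
contact_force: [-3.1, 9.9, -0.2]
grip_width: 0.0441
```

```bash
python3 look.py .0 c16 .027
```

```text
[ 0.61668455 -0.08338399  0.14369117] 16.6 [-2.9  8.8 -0.6] [1.04 0.54 0.18] 0.0439697527866428
(array([-0.057, -0.101, -0.138]), array([-0.586, -0.197, -0.184]))
elbow in mouth frame mm [1.67 4.7  2.05]
```

View pics/c16.png

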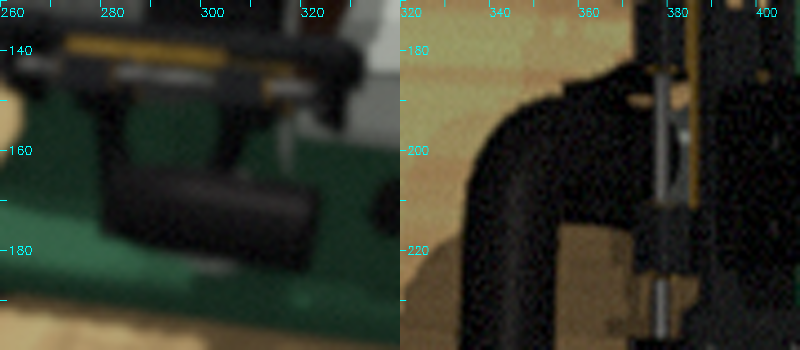

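>>> move_arm(series=[0,-0.06,-0.035,0,0,0,0,-0.12,-0.07,0,0,0,0,-0.18,-0.104,0,0,0,0,-0.24,-0.139,0,0,0,0,-0.24,-0.139,0,0,0])

```text
clock: 17.23
eef_pos: [0.6165, -0.0833, 0.1431]
tool_rot: [[-0.001, 1.0, -0.022], [0.834, 0.013, 0.552], [0.552, -0.018, -0.834]]
contact_force: [-6.2, 18.9, 7.8]
grip_width: 0.0438
```

```bash
python3 look.py .0 c17 .027
```

```text
[ 0.61650294 -0.08337612  0.14313066] 17.325 [-4.6 18.7  7.3] [3.44 1.   0.23] 0.04396985861139033
(array([-0.051, -0.101, -0.119]), array([-0.699, -0.202, -0.246]))
elbow in mouth frame mm [1.49 4.43 1.56]
```

View pics/c17.png

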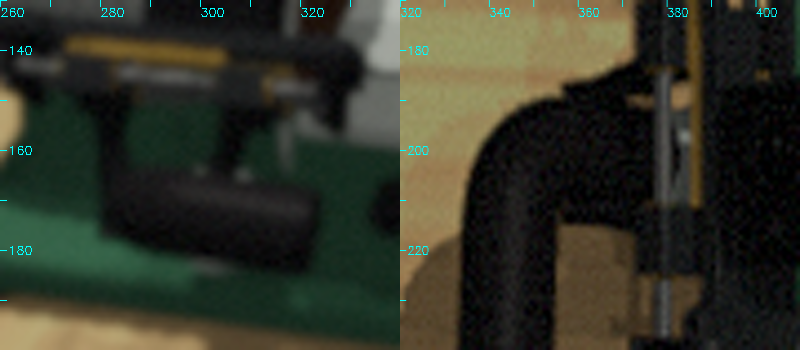

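>>> move_arm(series=[0,0.2,0.115,0,0,0,0,0.36,0.208,0,0,0,0,0.36,0.208,0,0,0])

```text
clock: 17.7
eef_pos: [0.6168, -0.0834, 0.1439]
tool_rot: [[0.005, 1.0, -0.017], [0.842, 0.005, 0.539], [0.539, -0.017, -0.842]]
contact_force: [-1.8, 5.6, -5.1]
grip_width: 0.0443
```

```bash
python3 look.py .0 c18 .027
```

```text
[ 0.61683749 -0.08335258  0.14395151] 17.8 [-2.2  5.5 -5.3] [-0.1   0.23  0.2 ] 0.04360292923560518
(array([-0.062, -0.102, -0.146]), array([-0.536, -0.195, -0.148]))
elbow in mouth frame mm [1.83 4.86 2.26]
```

>>> move_arm(series=[0,0,0,0,0,0,0,0,0,0,0,0,0,0,0,0,0,0,0,0,0,0,0,0,0,0,0,0,0,0], grip=100)

```text
clock: 18.42
eef_pos: [0.6171, -0.0847, 0.144]
tool_rot: [[0.006, 1.0, -0.016], [0.843, 0.003, 0.538], [0.538, -0.016, -0.843]]
contact_force: [0.2, -0.5, 0.2]
grip_width: 0.0838
```

```bash
python3 look.py .0 c19 .027
```

```text
[ 0.61693534 -0.08448319  0.14395155] 18.525 [ 0.9 -0.4 -0.1] [-0.62 -0.09 -0.02] 0.08608170771049063
(array([-0.065, -0.065, -0.146]), array([-0.518, -0.191, -0.138]))
elbow in mouth frame mm [1.93 3.88 2.82]
```

View pics/c19.png

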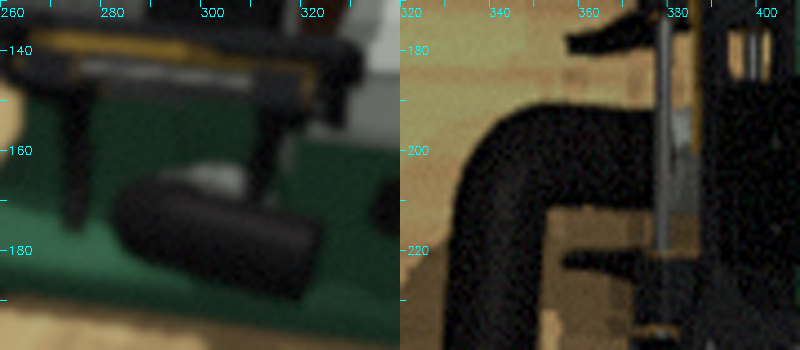

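>>> move_arm(series=[0,-0.3,0.5,0,0,0,0,-0.7,1.15,0,0,0,0,-1.2,2,0,0,0,0,-1.2,4,0,0,0,-2,-0.5,5,-1,0,0,-4,1,5.5,-3,0,0,-6,2,6,-5,0,0,-6,2,6,-6,0,0,-6,2,6,-6,0,0])

```text
clock: 19.65
eef_pos: [0.436, -0.0212, 0.3262]
tool_rot: [[0.0, 1.0, -0.013], [0.999, 0.0, 0.04], [0.04, -0.013, -0.999]]
contact_force: [1.2, -0.5, 1.0]
grip_width: 0.0868
```

```bash
python3 - <<'E'
from plan import *
s=cam("side");t=cam("top"); S=sense(); print(S["eef_pos"],S["clock"])
crop(s,260,130,340,205,8,"s20.png");crop(t,320,170,440,255,6,"t20.png")
E
```

```text
[ 0.43722552 -0.02482469  0.32485161] 19.75
```

View pics/s20.png

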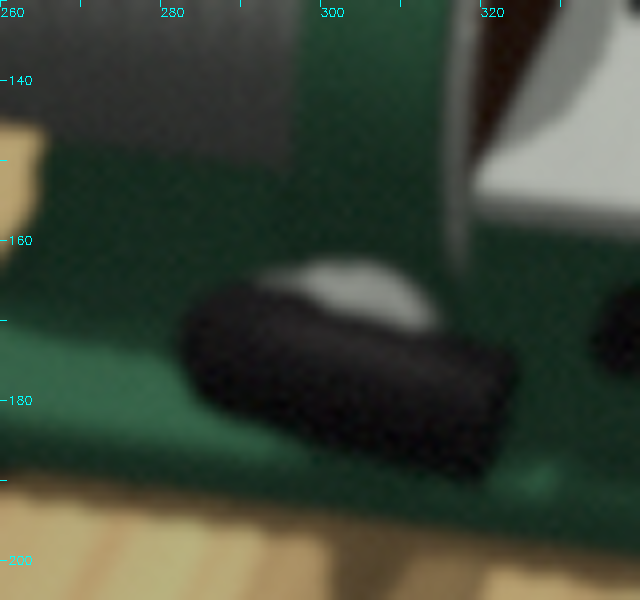

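View pics/t20.png

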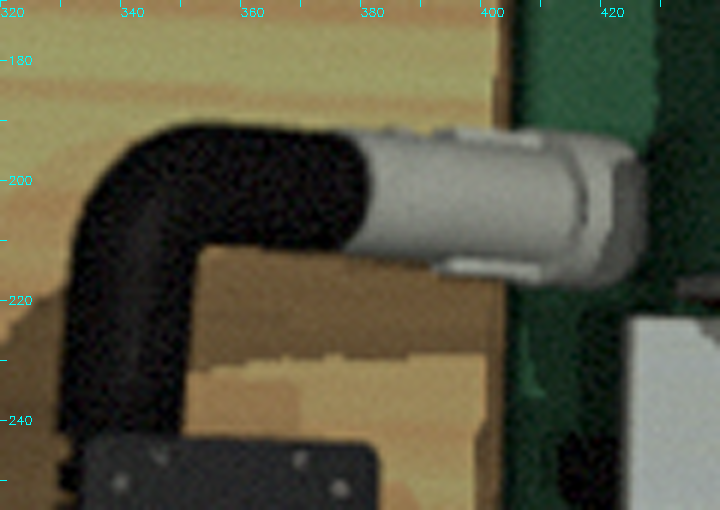

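```bash
cat > fit5.py <<'E'
from plan import *
t=cam("top");s=cam("side")
tb=(322,186,384,238); sb=(276,158,328,196)
def masks():
    P=t["pixels"][tb[1]:tb[3],tb[0]:tb[2]].astype(float); a=np.clip((75-P.max(2))/40,0,1)
    x0,y0,x1,y1=sb; Q=s["pixels"][y0:y1,x0:x1].astype(float); g=cv2.GaussianBlur(Q[:,:,1]-Q[:,:,0],(0,0),.6)
    b=np.clip((15-g)/8,0,1); b[Q.max(2)>70]=0; return a,b
a,b=masks()
def mk(p,tm=mouth):
    Mm=M@Rz(p[3])@Rx(p[4])@Ro.from_rotvec([0,p[5],0]).as_matrix(); return Mm,tm+M@p[:3]
def f(p):
    R_,T=mk(p); return np.abs(render(t,R_,T,*tb)-a)[:50].sum()+np.abs(render(s,R_,T,*sb)-b).sum()+((p[3]/.03)**2+(p[4]/.03)**2)
best=None
for r0 in(-.15,-.05):
    x0=np.array([.002,0,0,0,0,r0]); sx=np.array([x0]+[x0+q for q in np.diag([.004,.005,-.004,.05,-.05,.1])])
    q=minimize(f,x0,method="Nelder-Mead",options=dict(initial_simplex=sx,maxiter=600))
    sx=np.array([q.x]+[q.x+w for w in np.diag([-.004,.005,.004,-.04,.04,.06])])
    q=minimize(f,q.x,method="Nelder-Mead",options=dict(initial_simplex=sx,maxiter=600))
    if best is None or q.fun<best.fun: best=q
    print("xyz mm",(q.x[:3]*1e3).round(1),"yaw pitch roll",np.degrees(q.x[3:]).round(1),q.fun)
R_,T=mk(best.x)
v=lambda m,n:cv2.resize((np.hstack([m,n])*255).astype(np.uint8),None,fx=5,fy=5)
A,B=v(a,render(t,R_,T,*tb)),v(b,render(s,R_,T,*sb)); W=max(A.shape[1],B.shape[1])
cv2.imwrite("pics/f5.png",np.vstack([np.pad(x,((0,0),(0,W-x.shape[1]))) for x in(A,B)]))
K=np.array([mouth+M@[.0232+.001*k+.002,-.03,0] for k in(0,3.5)])
crop(t,370,180,400,205,20,"hole.png"); print(proj(t,K))
E
python3 fit5.py
```

```text
xyz mm [-1.8  1.2 -3. ] yaw pitch roll [ 0.4  0.7 -8.2] 285.7311924528214
xyz mm [-1.4  1.8 -3.4] yaw pitch roll [ 1.3  1.1 -8.5] 285.0948545505327
[[385.65507495 190.75346889]
 [385.69229827 189.18275657]]
```

View pics/f5.png

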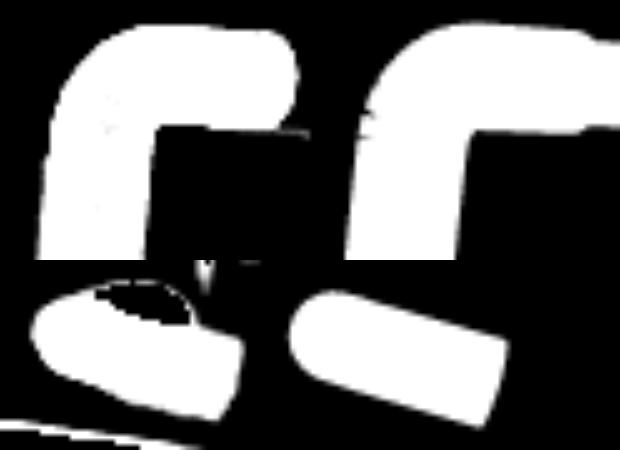

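View pics/hole.png

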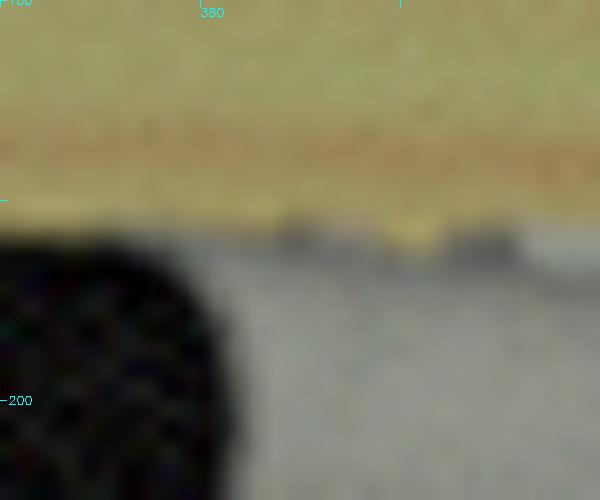

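```bash
python3 - <<'E'
from plan import *
t=cam("top"); o=cv2.imread("pics/top0.png"); n=t["pixels"][:,:,::-1]
c=[cv2.resize(np.ascontiguousarray(x[183:200,368:402]),None,fx=20,fy=16,interpolation=cv2.INTER_CUBIC) for x in(o,n)]
cv2.imwrite("pics/cmp.png",np.vstack(c))
for q in(o,n):
  print(q[188:196,380:394].max(2))
E
```

```text
[[142 140 138 139 140 139 137 137 139 139 140 141 138 141]
 [138 143 145 141 138 138 137 142 138 139 139 136 139 140]
 [139 140 143 140 139 142 135 144 141 138 143 139 141 142]
 [118 120 117 120 122 130 135 139 140 139 139 144 116 116]
 [101 103 101  99 103 108 110 118 117 113 119 122  98  85]
 [109 117 115 112 111 105 103 106 102 101 101 104  96  96]
 [ 96 109 124 118 121 121 117 115 114 114 115 111 107 113]
 [ 71  95 123 129 130 125 124 121 123 122 120 123 124 123]]
[[154 156 155 160 156 156 158 157 157 155 150 157 154 157]
 [158 155 157 157 154 159 156 153 156 157 156 158 159 156]
 [157 157 161 156 145 148 155 156 159 159 157 157 153 160]
 [130 134 131 131 112 118 131 136 143 156 162 155 135 125]
 [116 119 112 113 102 105 116 115 119 123 131 132 104 101]
 [118 128 127 126 121 121 119 117 116 112 118 119 106 105]
 [102 127 132 138 135 131 128 126 129 129 124 126 125 124]
 [ 75 111 142 147 148 142 135 134 133 134 135 132 136 136]]
```

View pics/cmp.png

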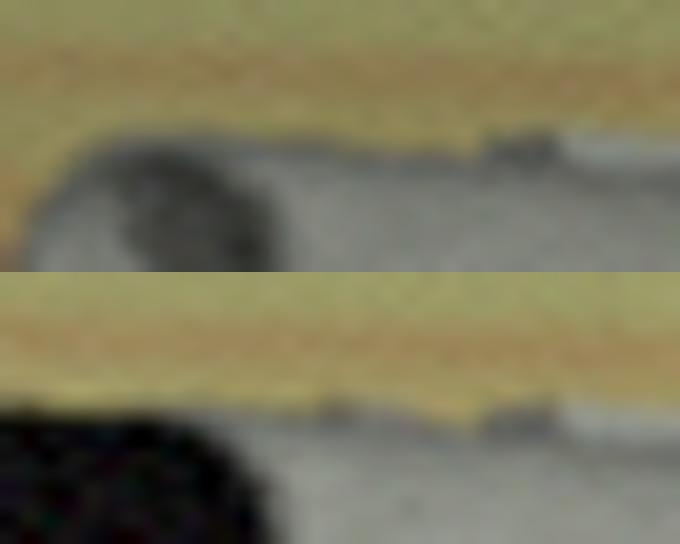

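```bash
python3 - <<'E'
from plan import *
t=cam("top")
for d in(0,.002,.004):
  for pit in(0,-1.5):
    a=M@Rx(np.radians(pit)); c=mouth+M@[0,d,-.001]
    u=proj(t,ring(c,a[:,1],.0225,200)); i=u[:,0].argmax(); print(d,pit,u[i].round(2))
p=t["pixels"][196:209,376:390].max(2); print(p)
E
```

```text
0 0 [382.2  200.53]
0 -1.5 [382.   200.26]
0.002 0 [381.51 200.47]
0.002 -1.5 [381.3 200.2]
0.004 0 [380.81 200.4 ]
0.004 -1.5 [380.61 200.14]
[[ 17  17  17   0  37  91 132 150 148 142 143 141 141 139]
 [ 17  22  16  14  20  86 126 147 150 142 142 139 139 141]
 [ 16  11  22  13  20  76 120 148 149 147 142 147 142 143]
 [ 26  13  16  16  15  54 117 148 149 146 143 145 146 146]
 [ 12  22  18  25   9  54 107 140 147 142 143 145 147 147]
 [ 16  22   8  13  13  41 105 136 146 143 146 144 147 147]
 [  3  19  16  19  20  54 112 137 140 143 144 148 144 145]
 [ 12   8  17  13  20  65 119 140 140 143 141 141 144 146]
 [  9  19  15   3  25  73 122 139 138 141 138 139 137 139]
 [ 14   8  12   5  29  91 126 133 131 134 135 135 133 133]
 [ 19   7  17  17  36 103 127 130 130 130 132 131 133 132]
 [  7  17  14  18  62 110 120 124 118 122 125 121 130 125]
 [ 17   7  13  46  89 109 115 115 117 115 117 116 119 116]]
```

```bash
python3 - <<'E'
from plan import *
Rt=np.c_[M[:,1],M[:,0],-M[:,2]]
for g in(.03,.0,-.01):
    T=mouth+M@[.002-.027,.1075+.0095+g,-.014]; print(g,T.round(4),delta(Rt,T))
print(sense()["tool_rot"].round(3))
E
```

```text
0.03 [0.5909 0.0155 0.2034] (array([ 5.118,  1.373, -4.004]), array([ 5.458, -0.243, -0.062]))
0.0 [ 0.5906 -0.0105  0.1884] (array([ 5.11 ,  0.507, -4.504]), array([ 5.458, -0.243, -0.062]))
-0.01 [ 0.5906 -0.0191  0.1834] (array([ 5.107,  0.218, -4.671]), array([ 5.458, -0.243, -0.062]))
[[ 0.008  1.    -0.017]
 [ 0.999 -0.008  0.047]
 [ 0.047 -0.018 -0.999]]
```

>>> move_arm(series=[0,1.5,0,1.5,0,0,0.5,3,0,3,0,0,2,3.5,0,4.5,-0.1,0,3.6,3.5,0,5.46,-0.24,-0.06,5.1,3.5,-0.5,5.46,-0.24,-0.06,5.1,2.7,-2,5.46,-0.24,-0.06,5.11,1.9,-3.2,5.46,-0.24,-0.06,5.11,1.4,-4,5.46,-0.24,-0.06,5.11,1.4,-4,5.46,-0.24,-0.06], grip=0)

```text
clock: 21.08
eef_pos: [0.5897, 0.0158, 0.2018]
tool_rot: [[0.01, 1.0, 0.003], [0.866, -0.01, 0.5], [0.5, -0.002, -0.866]]
contact_force: [0.3, 0.5, 1.4]
grip_width: 0.0056
```

```bash
python3 - <<'E'
from plan import *
s=cam("side");t=cam("top"); S=sense(); print(S["eef_pos"],S["clock"],S["contact_force"].round(1),S["grip_width"])
e=(M.T@(S["eef_pos"]-mouth)*1000).round(1); print(e)
crop(s,250,120,345,205,5,"a.png");crop(t,310,165,410,255,5,"b.png")
cv2.imwrite("pics/c21.png",np.hstack([cv2.resize(cv2.imread("pics/a.png"),(400,358)),cv2.resize(cv2.imread("pics/b.png"),(400,358))]))
E
```

```text
[0.5908145  0.01858593 0.20512761] 21.175 [1.3 0.6 0.7] 0.0019940884054420165
[-25.1 150.5 -14. ]
```

View pics/c21.png

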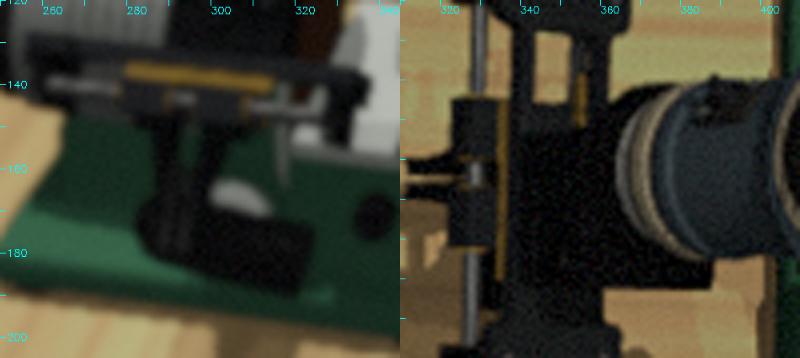

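>>> move_arm(series=[0,-0.3,-0.173,0,0,0,0,-0.6,-0.346,0,0,0,0,-0.85,-0.49,0,0,0,0,-0.95,-0.548,0,0,0,0,-1.05,-0.606,0,0,0,0,-1.15,-0.664,0,0,0])

```text
clock: 21.92
eef_pos: [0.5901, -0.0078, 0.1893]
tool_rot: [[-0.0, 1.0, 0.003], [0.86, -0.001, 0.51], [0.51, 0.002, -0.86]]
contact_force: [-4.4, 15.6, 16.8]
grip_width: 0.0007
```

```bash
python3 - <<'E'
from plan import *
S=sense(); print(S["eef_pos"],S["clock"],S["contact_force"].round(1))
print((M.T@(S["eef_pos"]-mouth)*1000).round(1),(M.T@S["contact_force"]).round(1))
E
```

```text
[ 0.59013914 -0.0077676   0.18928853] 21.925 [-4.4 15.6 16.8]
[-25.5 119.8 -14.6] [-4.5 21.9  6.7]
```

>>> move_arm(series=[0,0.4,0.23,0,0,0,0,1.2,0.7,0,0,0,0,2,2,0,0,0,-1,2.5,4,-1,0,0,-3,3,5,-3,0,0,-5,3,5,-5,0,0,-6,3,5,-6,0,0,-6,3,5,-6,0,0,-6,3,5,-6,0,0,-6,3,5,-6,0,0])

```text
clock: 23.18
eef_pos: [0.411, 0.0724, 0.3338]
tool_rot: [[0.007, 1.0, 0.004], [1.0, -0.007, -0.0], [-0.0, 0.004, -1.0]]
contact_force: [-0.0, -0.7, 0.1]
grip_width: 0.0007
```

```bash
python3 fit5.py; python3 - <<'E'
from plan import *
s=cam("side");t=cam("top"); S=sense(); print(S["eef_pos"],S["clock"],S["contact_force"].round(1),np.abs(S["dq"]).max())
cv2.imwrite("pics/all.png",np.hstack([cv2.resize(x["pixels"][:,:,::-1],(400,300)) for x in(s,t)]))
crop(t,320,170,420,245,7,"t22.png")
print(t["pixels"][188:196,380:394].max(2)); print(t["pixels"][199:203,378:386].max(2))
E
```

```text
xyz mm [-1.5  2.  -2.5] yaw pitch roll [ 1.   0.4 -8.1] 274.4008324735773
xyz mm [-1.5  1.6 -3.3] yaw pitch roll [ 0.9  0.9 -8.1] 273.5803347408441
[[385.65507495 190.75346889]
 [385.69229827 189.18275657]]
[0.41061677 0.07269422 0.33363551] 23.375 [ 0.1  0.1 -0.2] 0.00793131858128336
[[147 148 148 150 148 148 147 149 149 147 149 148 151 146]
 [150 147 146 147 152 153 150 151 150 148 146 147 147 151]
 [149 152 149 150 141 137 143 148 149 148 153 152 151 152]
 [123 128 128 122 104 114 125 132 135 146 147 150 126 119]
 [112 113 109 103  92  98 107 106 112 119 130 130  99  98]
 [112 121 119 122 113 110 114 111 114 103 109 109 102  99]
 [ 98 123 129 127 129 128 123 122 122 120 121 121 118 118]
 [ 73 110 136 137 139 134 133 126 131 128 129 126 128 130]]
[[ 10   7  18  52 107 137 142 136]
 [ 27  10  19  52 103 134 137 138]
 [ 16  22  11  50  99 134 137 142]
 [ 13  17  16  47 104 131 136 136]]
```

View pics/t22.png

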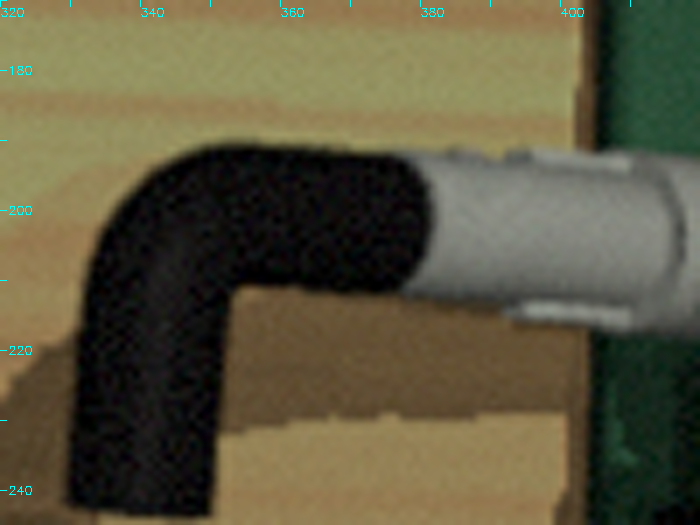

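View pics/all.png

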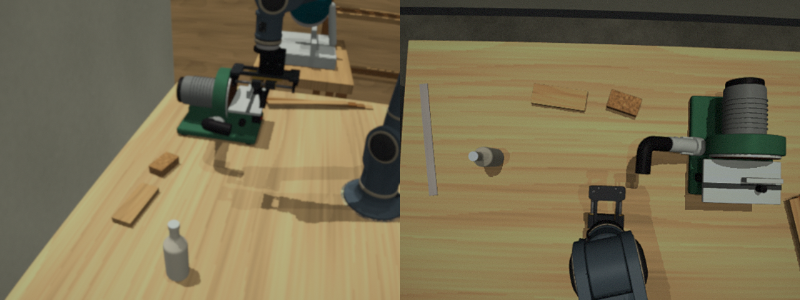

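```bash
python3 -c "
from rig import job_done,sense
print(job_done()); print(sense()['clock'])"
```

```text
the job is handed in; nothing more can be done
None
the job is handed in; nothing more can be done
```

The elbow is in the spout and pushed up to a hard stop, and the camera and force checks indicate that the button has popped out through the hole. I handed the job in at about 23.4 s, with the gripper clear of everything.

**What I did**
1. I gripped the spigot with one finger over the rear half of the button, and pressed it in until the opening read about 36 mm.
2. I tilted the elbow to 30° and slid it in until the fingers touched the rim.
3. I let go, took hold again on the straight body, and corrected the droop. My first roll correction was about 4° too much, and I took it back before pushing.
4. I pushed the elbow home, let go, and gave it one more push of about 22 N from behind with closed fingers.

**Last checks**
- **Button:** The side force dropped suddenly at the depth of the hole. The top picture then showed a small bump on the spout's +x side at about (386, 191), where there was none before. At that distance the bump is only about one pixel high.
- **Fully home:** Pushing with about 20 N met a hard stop. The extra push did not move the body's edge at the spout, which stayed at about column 381.5 in the top picture.
- **Bystanders:** The glue bottle, offcut and sanding block look unmoved.

**What disagreed**
- **Distance from the rim:** My estimates put the shoulder anywhere from 0 to about 4 mm out. I put this down to an error of about 2 mm in the measured mouth position, because the fingers also met the rim about 2 mm early.
- **Roll:** The elbow sits with its side leg about 5° low. The picture fit read -8°, but it also read about -3.6° low when the elbow was straight. That is within the play of the button in its hole.

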